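# Fetch the immersion oil from behind the reagent bottles

### The arm

A 7-joint arm with a two-finger parallel gripper is mounted at the origin on a cart in front of the work surface, level with it; the furniture and walls round the work are solid. World frame = base frame: x ahead of the robot, y to its left, z up, the work surface at z = 0. Lengths are in m, angles in rad, forces in N, time in s.
With the tool pointing down it reaches from about 0.4 to 0.85 m from the base axis. Payload 10.4 kg.
Tool frame: the origin (TCP) lies midway between the tips of the shut fingers; the grasp point (between the pads) lies behind it (robot.grip_point_offset is the y of the grasp point in the tool frame, in m); y points along the fingers, z is the direction in which the jaws open and shut, and the axes are right-handed (so a half turn about y gives the same grasp; the last joint's range is limited). The gripper opens to 85 mm and grips with 20 to 120 N. Pads are 22 mm wide; open, the fingers measure 114 mm over their backs; the gripper's body (76 mm by 85 mm) begins 54 mm behind the grasp point. The pads swing forward as they close: fully open they stand 13 mm farther back than shut.
Start: joints at [-1.188, 0.332, -0.065, 1.46, 0.022, 1.35, -0.088], TCP at [0.247, 0.574, 0.231] pointing down, gripper open.
Joint ranges: [-2.6, 2.6], [-0.5, 2.12], [-1.47, 1.34], [0.16, 2.42], [-1.27, 4.41], [0.06, 2.06], [-2.6, 2.6]. Speed limits (rad/s): [2.22, 2.22, 2.79, 2.79, 3.14, 3.14, 3.14].

### API

Orientations are given as a unit quaternion [x, y, z, w].
In Python, from cell import readout, viewer, job, robot gives the robot as it stands.
- The arm moves only by the shell command python3 -m creep 'ROWS'. ROWS is JSON, a list of rows, each an object with "grip": the finger opening in m, from 0 to 0.0854; "dp": the shift along the tool's x, y, z in m, a list of three; "delta_rot": the turn, a rotation vector about the tool's x, y, z in rad, a list of three. A call has exactly 10 rows; each row shifts and turns the pose as measured when the row begins, along the tool's axes as they then stand; what a row does not reach is not made up. A row lasts 1/12 s, in which the tool goes at most 41.7 mm and 7.16 degrees, less where a joint would pass 70% of its speed; a pose out of reach is approached as far as the arm can. A call with a gripper value outside its range is refused whole. The fingers move at their own pace and stop on an object; the grip force is fixed at half the most. Time passes only in rows, so rows that do not move let the fingers close, or fill a call up. It gives the time, the measured TCP pose, the force and the opening at its end, in the units of the state.
- readout.state(): the state, without advancing time (a new reading comes with each control period).
- viewer.camera(name): name is "scene" or "top"; returns a dict with "color" (480x640x3 uint8, red, green, blue), "depth" (480x640 float32, m along the optical axis (not along the pixel's ray), 0 where there is no reading), "fov_y" (degrees; the focal length in pixels is half the picture's height over the tangent of half this angle, whatever the lens; pixels are square), "cx", "cy" (the principal point, pixels), "T" (4x4, takes a point from camera to world coordinates). Camera axes: x right, y down, z forward; pixel columns grow to the right and rows downward; lengths in m; the calibration is good to about 2 mm. A picture is of the moment at which its call begins.
- job.close_job(): hands the job in, once; it reports no verdict.
The state is a dict: "time_s": time; "joint_pos": joint angles; "qd": joint speeds; "joint_torque": joint torques, N m; "tcp_pos": TCP position; "tool_rot": TCP orientation; "force": force on the tool from outside, world axes, zero at the start; "torque": the same for the moment, N m; "finger_gap": finger opening in m.
Only numpy, scipy, OpenCV 4.12 (cv2) and the standard library are available. Lean on these libraries where they do the work, as an engineer would, in place of code of your own. Each camera call takes 0.05 s, during which the arm holds its last target. There are 200 camera calls.

### The job

The little brown oil bottle stands at the back of the white bottle stand, in front of the upright label plate and hemmed in by three larger bottles. Clear those three onto the shallow grey side tray, standing upright; then set the oil bottle down into the small round grey holder; and last put each of the three back on the stand in the very place where it stood at the start. Leave the tallest bottle, alone at the other end of the stand, where it is, and do not tip any bottle over.

Things in the scene. Friction and masses are not known exactly. Their poses are not given: they have to be found in the camera images.
- bottle_stand: fixed white plate 145 (x) x 300 (y) mm, top 10 mm above the bench, lip to 16 mm round the edge. Origin: centre of its underside; x points to the back, y left. Upright label plate (4 mm thick, 50 wide, top at 56) at x 60, y -40 mm; the oil bottle stands near (35, -40), the three larger ones near (35, 15), (35, -95) and (-22, -40) mm, which one where changes; the tallest near (0, 112) mm
- side_tray: fixed shallow grey tray flat on the bench, empty at the start, 96 (x) x 230 (y) mm, walls 4 mm thick and 14 mm high, inner floor 4 mm above the bench. Origin: centre of its underside, y along its length. Three bottles fit in a row along y, 72 mm apart. It lies on the left or on the right of the bench in front of the stand
- oil_holder: fixed small round grey plastic holder for the oil bottle, 62 mm wide at its foot, 18 mm high, open at the top with a bore of 42 mm, inner floor 5 mm above the bench. Origin: centre of its underside. It is on the other side of the bench from the tray
- oil_bottle: the smallest bottle, brown with a black cap: round body 26 mm across and 49 mm high, cap 17 mm across, 61 mm in all, about 35 g. Origin: centre of its underside, z up
- amber_bottle: large brown bottle with a white ribbed cap: round body 44 mm across and 81 mm high, cap 29 mm across, 110 mm in all, about 150 g; stands upright close to the oil bottle. Origin: centre of its underside, z up
- violet_bottle: medium dark violet bottle with a black cap: round body 40 mm across and 77 mm high, cap 26 mm across, 104 mm in all, about 140 g; stands upright close to the oil bottle. Origin: centre of its underside, z up
- blue_bottle: slender dark blue bottle with a narrow dropper top: round body 34 mm across and 69 mm high, top 20 mm across, 92 mm in all, about 80 g; stands upright close to the oil bottle. Origin: centre of its underside, z up
- white_bottle: bystander: the tallest bottle, white with a blue cap, 52 mm across, 134 mm high, standing apart on the stand; not to be moved. Origin: centre of its underside, z up
Things that resemble listed ones, but are neither listed nor needed, are in the scene too. What is shaped like the amber_bottle but red is not meant.

How it is judged:
By the outcome, as a careful person would: the job done as asked, in the order asked, and still so for the second after the job is handed in, with the robot touching nothing.
It also fails if it takes over 144 s, if anything falls off the work surface, if the arm or the gripper's body presses on something with over 40 N, if the wrist force passes 120 N, or if a joint passes its speed limit or range.

## Working session

There is one attempt and no reset: what is moved stays moved. The work goes in short steps, Python scripts to look and compute and a shell command to move; the robot and the scene stay as the last step left them, time stands still between calls to the robot, and variables do not carry over. Pictures are saved under pics/ and viewed, on a budget of 14 in all, crops included, one or two more only if the job needs it, and the job is handed in when it is done.

```bash
mkdir -p pics; ls; python3 - <<'E'
from cell import readout, viewer, job, robot
import cv2,numpy as np
print(readout.state()); print(robot.grip_point_offset)
for n in("scene","top"):
    c=viewer.camera(n); cv2.imwrite(f"pics/{n}0.png",c["color"][:,:,::-1]); np.savez(f"{n}0.npz",**c)
    print(n,c["fov_y"],c["cx"],c["cy"],np.round(c["T"],3).tolist())
E
```

```text
pics
{'time_s': 0.0, 'joint_pos': array([-1.18759094,  0.33288389, -0.06469413,  1.46096222,  0.02161848,
        1.34988419, -0.08847273]), 'qd': array([ 4.61368603e-04,  6.92244697e-05, -6.81309844e-04, -1.69718580e-03,
       -7.97802234e-04,  9.00802498e-04,  3.66579663e-04]), 'joint_torque': array([-1.91066820e-04, -6.25437355e+01,  4.91072831e-02, -3.91617322e+01,
        1.62509020e-02,  9.71442409e-03, -1.27015326e-05]), 'tcp_pos': array([0.24658845, 0.57388562, 0.23049843]), 'tool_rot': array([ 0.69310871, -0.14254752,  0.14240258, -0.69209973]), 'force': array([ 0.41086026, -0.04014428, -0.0570047 ]), 'torque': array([-0.01522509,  0.02752506, -0.06320506]), 'finger_gap': 0.08509121592745676}
-0.0187
scene 45.64463433558745 314.33728731548933 241.6687331776468 [[-0.826, -0.244, 0.508, -0.072], [-0.564, 0.36, -0.743, 0.939], [-0.001, -0.9, -0.435, 0.572], [0.0, 0.0, 0.0, 1.0]]
top 47.662602837093516 320.14348730492446 247.086417864166 [[0.017, -0.998, 0.067, 0.451], [-0.999, -0.016, 0.028, -0.015], [-0.027, -0.067, -0.997, 1.131], [0.0, 0.0, 0.0, 1.0]]
```

View pics/scene0.png

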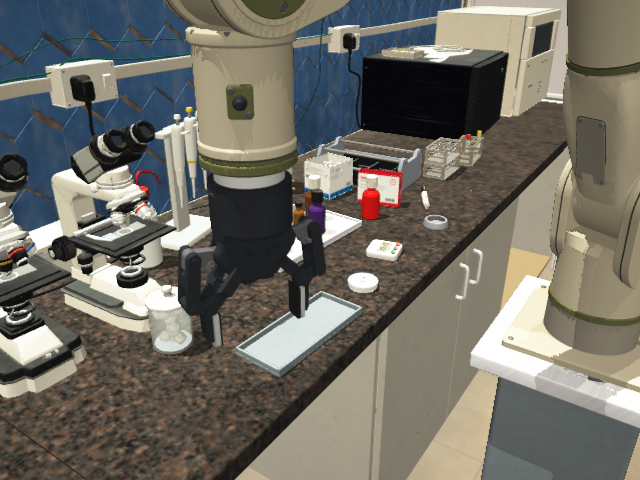

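View pics/top0.png

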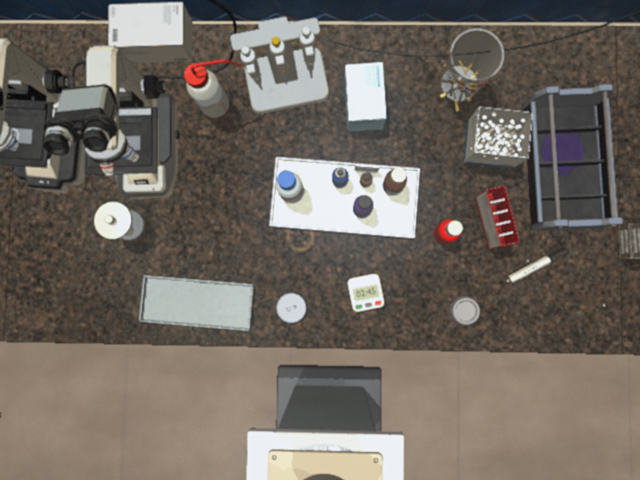

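The top view shows the tray at about (196,303) and the stand at (345,198). The oil bottle appears to be the small brown one at (366,180), with amber at (396,178), blue at (340,177), violet at (363,205) and white at (289,184). The red bottle at (450,231) is the decoy. For the holder there are two candidates, the grey ring at (465,311) and the white dish at (291,307). The ring fits, because it is grey, open and on the other side from the tray. I'll confirm this in an enlarged crop.

```bash
cat > h.py <<'E'
import numpy as np,cv2
def load(n): return dict(np.load(n+"0.npz"))
def ray(c,u,v,z):
    f=240/np.tan(np.radians(c["fov_y"]/2)); d=c["T"][:3,:3]@np.array([(u-c["cx"])/f,(v-c["cy"])/f,1]); o=c["T"][:3,3]
    return (o+d*(z-o[2])/d[2])[:2]
def px(c,p):
    f=240/np.tan(np.radians(c["fov_y"]/2)); q=c["T"][:3,:3].T@(np.array(p)-c["T"][:3,3]); return q[:2]/q[2]*f+[c["cx"],c["cy"]]
E
python3 - <<'E'
from h import *
c=load("top"); im=np.ascontiguousarray(c["color"][:,:,::-1])
a=cv2.resize(im[150:245,265:425],None,fx=5,fy=5,interpolation=cv2.INTER_CUBIC)
b=cv2.resize(im[288:333,440:520],(400,225)); b2=cv2.resize(im[288:333,250:330],(400,225))
cv2.imwrite("pics/crop1.png",cv2.resize(np.vstack([a[:,:800],np.hstack([b,b2])[:120]*0+np.hstack([b,b2])[60:180]]),(800,595)))
# world heights from depth
f=240/np.tan(np.radians(c["fov_y"]/2)); V,U=np.mgrid[:480,:640]; d=c["depth"]
P=np.stack([(U-c["cx"])/f*d,(V-c["cy"])/f*d,d],-1)@c["T"][:3,:3].T+c["T"][:3,3]; Z=P[...,2]
print("bench",np.median(Z[255:280,330:400]))
# caps: high points on stand
S=np.zeros_like(Z,bool); S[150:240,268:422]=1
for zt,nm in((.134,"white"),(.11,"amber"),(.104,"violet"),(.092,"blue"),(.061,"oil")):
    m=(S&(abs(Z-.010-zt)<.006)&(d>0)).astype(np.uint8)
    n,l,s,ce=cv2.connectedComponentsWithStats(m)
    for i in range(1,n):
        if s[i,4]>15: print(nm,s[i].tolist(),ce[i].round(1),ray(c,*ce[i],zt+.01).round(4),np.median(Z[l==i]).round(4))
# stand & tray by Z / colour
hsv=cv2.cvtColor(im,cv2.COLOR_BGR2HSV)
m=((hsv[...,2]>190)&(hsv[...,1]<40)&S).astype(np.uint8)
cs=max(cv2.findContours(cv2.morphologyEx(m,cv2.MORPH_CLOSE,np.ones((25,25))),0,2)[0],key=cv2.contourArea)
r=cv2.minAreaRect(cs);print("stand",r)
print(*[ray(c,*p,.016).round(4) for p in cv2.boxPoints(r)])
for nm,(u0,u1,v0,v1),z in(("tray",(130,265,268,340),.014),("ring",(445,490,290,330),.018)):
    q=im[v0:v1,u0:u1]; m=(hsv[v0:v1,u0:u1,2]>115).astype(np.uint8); m=cv2.morphologyEx(cv2.morphologyEx(m,cv2.MORPH_CLOSE,np.ones((7,7))),cv2.MORPH_OPEN,np.ones((5,5)))
    cs=max(cv2.findContours(m,0,2)[0],key=cv2.contourArea)+np.array([u0,v0]); r=cv2.minAreaRect(cs); print(nm,r,ray(c,*r[0],z).round(4),cv2.minEnclosingCircle(cs)); print(*[ray(c,*p,z).round(4) for p in cv2.boxPoints(r)])
E
```

```text
bench -0.0004474758538745016
white [278, 171, 17, 18, 249] [286.1 179.2] [0.6415 0.0782] 0.1438
amber [391, 168, 16, 15, 177] [398.7 175.1] [ 0.6565 -0.1311] 0.1186
amber [282, 184, 14, 7, 19] [289.2 188.3] [0.6288 0.0742] 0.1216
amber [364, 195, 7, 7, 24] [366.9 198.8] [ 0.6107 -0.0721] 0.1151
amber [359, 197, 11, 12, 40] [362.8 203.2] [ 0.6025 -0.0644] 0.1152
violet [391, 168, 16, 16, 153] [398.4 175.6] [ 0.6567 -0.1311] 0.1179
violet [358, 195, 14, 14, 146] [364.7 201.6] [ 0.6063 -0.0682] 0.1138
blue [337, 169, 7, 7, 30] [340.2 171.8] [ 0.6652 -0.0214] 0.1001
blue [288, 187, 10, 8, 28] [293.2 190.5] [0.6278 0.0679] 0.0974
oil [333, 168, 16, 16, 84] [340.1 177.1] [ 0.661  -0.0216] 0.0675
oil [385, 169, 23, 23, 99] [394.1 183.3] [ 0.6499 -0.1277] 0.0737
oil [363, 173, 9, 8, 56] [367.  176.3] [ 0.6632 -0.0745] 0.0701
oil [287, 191, 15, 9, 22] [295.1 196.5] [0.6212 0.0664] 0.0723
oil [354, 195, 20, 21, 129] [362.2 207.7] [ 0.6009 -0.0658] 0.0729
stand ((344.2759094238281, 196.83412170410156), (145.41397094726562, 69.74969482421875), 4.68589973449707)
[0.5686 0.1236] [0.7144 0.1151] [ 0.6928 -0.1859] [ 0.5484 -0.175 ]
tray ((195.5, 302.5), (111.27574157714844, 47.7762336730957), 4.969740867614746) [0.4075 0.2718] ((195.58547973632812, 302.268310546875), 59.298744201660156)
[0.3664 0.3898] [0.4645 0.3851] [0.4486 0.1539] [0.3512 0.1599]
ring ((466.0, 310.5), (27.0, 26.0), 90.0) [ 0.4017 -0.2806] ((465.71258544921875, 310.6407165527344), 13.907906532287598)
[ 0.4284 -0.2544] [ 0.4293 -0.3068] [ 0.375  -0.3066] [ 0.374  -0.2545]
```

View pics/crop1.png

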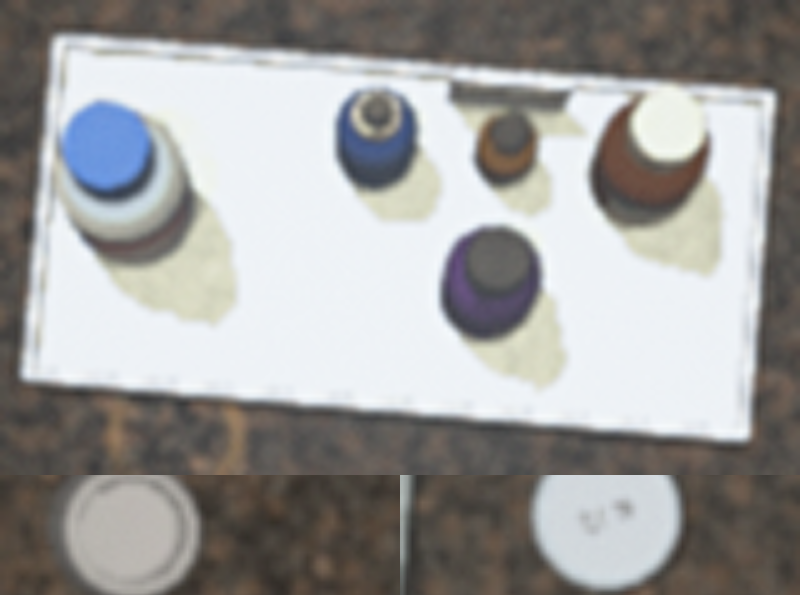

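The crop confirms it: blue, oil, amber and violet are as named, and the holder is the open grey ring at (465,311). The white disc is a printed lid. Next is a helper that gives the remaining travel in tool axes.

```bash
cat > go.py <<'E'
# usage: go.py x y z yawdeg  -> remaining shift in tool axes (after & before turning), jaw yaw = angle of tool z in xy plane
import sys,numpy as np
from scipy.spatial.transform import Rotation as R
from cell import readout
s=readout.state(); r=R.from_quat(s["tool_rot"]); M=r.as_matrix(); p=s["tcp_pos"]
yaw=np.degrees(np.arctan2(M[1,2],M[0,2]))
print("t",round(s["time_s"],2),"p",(p*1e3).round(1),"yaw",yaw.round(2),"gap",round(s["finger_gap"]*1e3,1),"F",s["force"].round(1),"j7",s["joint_pos"][6].round(2))
if len(sys.argv)>1:
    x,y,z,w=map(float,sys.argv[1:5]); w=np.radians(w)
    Z=np.array([np.cos(w),np.sin(w),0]); Y=np.array([0,0,-1.]); X=np.cross(Y,Z); T=np.stack([X,Y,Z],1)
    rv=(M.T@T); print("rot",R.from_matrix(rv).as_rotvec().round(3),"dp_now mm",(M.T@(np.array([x,y,z])-p)*1e3).round(1),"dp_after mm",(T.T@(np.array([x,y,z])-p)*1e3).round(1))
E
python3 go.py 0.44 0.05 0.23 90; python3 go.py 0.44 0.05 0.23 -90;python3 go.py 0.44 0.05 0.23 0
```

```text
t 0.1 p [246.6 573.9 230.6] yaw 66.75 gap 85.5 F [0.6 0.8 0.4] j7 -0.09
rot [ 0.001 -0.406 -0.   ] dp_now mm [ 384.5    1.2 -405. ] dp_after mm [ 193.4    0.6 -523.9]
t 0.1 p [246.6 573.9 230.6] yaw 66.75 gap 85.5 F [0.6 0.8 0.4] j7 -0.09
rot [0.000e+00 2.736e+00 2.000e-03] dp_now mm [ 384.5    1.2 -405. ] dp_after mm [-193.4    0.6  523.9]
t 0.1 p [246.6 573.9 230.6] yaw 66.75 gap 85.5 F [0.6 0.8 0.4] j7 -0.09
rot [1.000e-03 1.165e+00 1.000e-03] dp_now mm [ 384.5    1.2 -405. ] dp_after mm [523.9   0.6 193.4]
```

```bash
python3 -m creep '[{"grip":0.07,"dp":[0,0,0],"delta_rot":[0,-0.1,0]},{"grip":0.07,"dp":[0,0,0],"delta_rot":[0,-0.1,0]},{"grip":0.07,"dp":[0,0,0],"delta_rot":[0,-0.1,0]},{"grip":0.07,"dp":[0,0,0],"delta_rot":[0,-0.1,0]},{"grip":0.07,"dp":[0.013,0,-0.035],"delta_rot":[0,0,0]},{"grip":0.07,"dp":[0.013,0,-0.035],"delta_rot":[0,0,0]},{"grip":0.07,"dp":[0.013,0,-0.035],"delta_rot":[0,0,0]},{"grip":0.07,"dp":[0.013,0,-0.035],"delta_rot":[0,0,0]},{"grip":0.07,"dp":[0.013,0,-0.035],"delta_rot":[0,0,0]},{"grip":0.07,"dp":[0.013,0,-0.035],"delta_rot":[0,0,0]}]'; python3 go.py 0.606 -0.068 0.20 90
```

```text
time_s: 0.93
tcp_pos: [0.3233, 0.3618, 0.2239]
tool_rot: [0.71, 0.007, -0.013, -0.704]
force: [0.6, -0.3, 0.2]
finger_gap: 0.0699
t 0.93 p [323.3 361.8 223.9] yaw 91.64 gap 69.9 F [ 0.6 -0.3  0.2] j7 0.66
rot [ 0.008  0.029 -0.009] dp_now mm [ 270.5   25.1 -437.5] dp_after mm [ 282.7   23.9 -429.8]
```

```bash
python3 -m creep '[{"grip":0.07,"dp":[0.02,0,-0.035],"delta_rot":[0.002,0.007,-0.002]},{"grip":0.07,"dp":[0.02,0,-0.035],"delta_rot":[0.002,0.007,-0.002]},{"grip":0.07,"dp":[0.02,0,-0.035],"delta_rot":[0.002,0.007,-0.002]},{"grip":0.07,"dp":[0.02,0,-0.035],"delta_rot":[0.002,0.007,-0.002]},{"grip":0.07,"dp":[0.02,0,-0.035],"delta_rot":[0,0,0]},{"grip":0.07,"dp":[0.02,0,-0.035],"delta_rot":[0,0,0]},{"grip":0.07,"dp":[0.02,0,-0.035],"delta_rot":[0,0,0]},{"grip":0.07,"dp":[0.02,0,-0.035],"delta_rot":[0,0,0]},{"grip":0.07,"dp":[0.02,0,-0.035],"delta_rot":[0,0,0]},{"grip":0.07,"dp":[0.02,0,-0.035],"delta_rot":[0,0,0]}]'; python3 go.py 0.606 -0.068 0.20 90
```

```text
time_s: 1.77
tcp_pos: [0.5265, -0.002, 0.2232]
tool_rot: [-0.707, -0.0, 0.001, 0.708]
force: [1.4, 0.6, 0.4]
finger_gap: 0.0702
t 1.77 p [526.5  -2.  223.2] yaw 90.12 gap 70.2 F [1.4 0.6 0.4] j7 1.54
rot [-0.001  0.002 -0.001] dp_now mm [ 79.4  23.  -66.2] dp_after mm [ 79.5  23.2 -66. ]
```

```bash
python3 -m creep '[{"grip":0.06,"dp":[0.026,0,-0.022],"delta_rot":[0,0,0]},{"grip":0.06,"dp":[0.026,0,-0.022],"delta_rot":[0,0,0]},{"grip":0.06,"dp":[0.026,0,-0.022],"delta_rot":[0,0,0]},{"grip":0.06,"dp":[0,0,0],"delta_rot":[0,0,0]},{"grip":0.06,"dp":[0,0.015,0],"delta_rot":[0,0,0]},{"grip":0.06,"dp":[0,0.015,0],"delta_rot":[0,0,0]},{"grip":0.06,"dp":[0,0.015,0],"delta_rot":[0,0,0]},{"grip":0.06,"dp":[0,0.015,0],"delta_rot":[0,0,0]},{"grip":0.06,"dp":[0,0.015,0],"delta_rot":[0,0,0]},{"grip":0.06,"dp":[0,0,0],"delta_rot":[0,0,0]}]'; python3 go.py 0.606 -0.068 0.053 90
python3 - <<'E'
from cell import viewer
import cv2
cv2.imwrite("pics/s1.png",viewer.camera("scene")["color"][150:300,230:430,::-1].repeat(4,0).repeat(4,1))
E
```

```text
time_s: 2.6
tcp_pos: [0.6074, -0.0844, 0.1407]
tool_rot: [0.709, -0.006, 0.002, -0.705]
force: [-0.5, -0.2, -1.5]
finger_gap: 0.0599
t 2.6 p [607.4 -84.4 140.7] yaw 89.35 gap 59.9 F [-0.5 -0.2 -1.5] j7 1.76
rot [ 0.005 -0.011 -0.006] dp_now mm [-1.1 87.7 16.9] dp_after mm [-1.4 87.7 16.4]
```

View pics/s1.png

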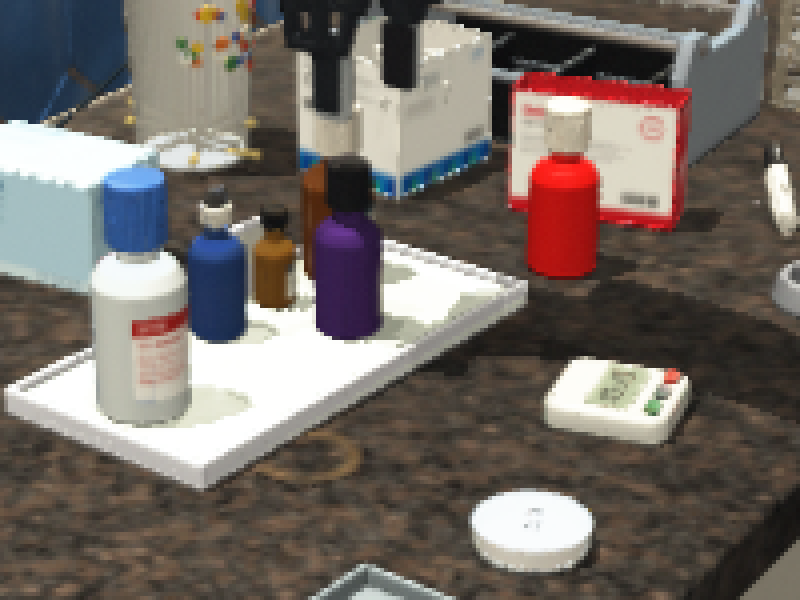

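The picture shows all bottles standing, with the fingertips hovering above violet (crop 330–400, 100). The arm overshot 16 mm in y, so I'll correct that.

```bash
python3 -m creep '[{"grip":0.06,"dp":[0,0,0.009],"delta_rot":[0.002,-0.006,-0.003]},{"grip":0.06,"dp":[-0.001,0,0.008],"delta_rot":[0.002,-0.005,-0.003]},{"grip":0.06,"dp":[0,0,0],"delta_rot":[0,0,0]},{"grip":0.06,"dp":[0,0,0],"delta_rot":[0,0,0]},{"grip":0.06,"dp":[0,0,0],"delta_rot":[0,0,0]},{"grip":0.06,"dp":[0,0,0],"delta_rot":[0,0,0]},{"grip":0.06,"dp":[0,0,0],"delta_rot":[0,0,0]},{"grip":0.06,"dp":[0,0,0],"delta_rot":[0,0,0]},{"grip":0.06,"dp":[0,0,0],"delta_rot":[0,0,0]},{"grip":0.06,"dp":[0,0,0],"delta_rot":[0,0,0]}]'; python3 go.py 0.606 -0.068 0.053 90
```

```text
time_s: 3.48
tcp_pos: [0.6092, -0.0649, 0.1476]
tool_rot: [0.707, 0.004, 0.002, -0.707]
force: [-0.0, 0.6, 0.5]
finger_gap: 0.0599
t 3.48 p [609.2 -64.9 147.6] yaw 90.11 gap 59.9 F [-0.   0.6  0.5] j7 1.74
rot [0.    0.002 0.008] dp_now mm [-4.  94.6 -3.1] dp_after mm [-3.2 94.6 -3.1]
```

```bash
python3 -m creep '[{"grip":0.06,"dp":[-0.002,0.008,-0.001],"delta_rot":[0,0,0.004]},{"grip":0.06,"dp":[-0.001,0.008,-0.001],"delta_rot":[0,0,0.004]},{"grip":0.06,"dp":[0,0.008,0],"delta_rot":[0,0,0]},{"grip":0.06,"dp":[0,0.008,0],"delta_rot":[0,0,0]},{"grip":0.06,"dp":[0,0.008,0],"delta_rot":[0,0,0]},{"grip":0.06,"dp":[0,0.004,0],"delta_rot":[0,0,0]},{"grip":0.06,"dp":[0,0,0],"delta_rot":[0,0,0]},{"grip":0.06,"dp":[0,0,0],"delta_rot":[0,0,0]},{"grip":0.06,"dp":[0,0,0],"delta_rot":[0,0,0]},{"grip":0.06,"dp":[0,0,0],"delta_rot":[0,0,0]}]'; python3 go.py 0.606 -0.068 0.053 90
```

```text
time_s: 4.32
tcp_pos: [0.6047, -0.0676, 0.0968]
tool_rot: [0.707, -0.001, -0.002, -0.707]
force: [-0.5, 0.1, -0.3]
finger_gap: 0.06
t 4.32 p [604.7 -67.6  96.8] yaw 90.07 gap 60.0 F [-0.5  0.1 -0.3] j7 1.76
rot [ 0.001  0.001 -0.004] dp_now mm [ 1.4 43.8 -0.3] dp_after mm [ 1.3 43.8 -0.4]
```

```bash
python3 -m creep '[{"grip":0.06,"dp":[0.001,0.008,0],"delta_rot":[0,0,-0.003]},{"grip":0.06,"dp":[0,0.008,0],"delta_rot":[0,0,0]},{"grip":0.06,"dp":[0,0.008,0],"delta_rot":[0,0,0]},{"grip":0.06,"dp":[0,0.008,0],"delta_rot":[0,0,0]},{"grip":0.06,"dp":[0,0.006,0],"delta_rot":[0,0,0]},{"grip":0.06,"dp":[0,0.003,0],"delta_rot":[0,0,0]},{"grip":0.06,"dp":[0,0.001,0],"delta_rot":[0,0,0]},{"grip":0.06,"dp":[0,0,0],"delta_rot":[0,0,0]},{"grip":0.06,"dp":[0,0,0],"delta_rot":[0,0,0]},{"grip":0.06,"dp":[0,0,0],"delta_rot":[0,0,0]}]'; python3 go.py 0.606 -0.068 0.053 90
```

```text
time_s: 5.15
tcp_pos: [0.606, -0.0676, 0.0503]
tool_rot: [0.707, 0.0, -0.0, -0.707]
force: [0.6, 0.1, 0.2]
finger_gap: 0.0601
t 5.15 p [606.  -67.6  50.3] yaw 90.07 gap 60.1 F [0.6 0.1 0.2] j7 1.78
rot [ 0.001  0.001 -0.   ] dp_now mm [ 0.  -2.7 -0.4] dp_after mm [ 0.  -2.7 -0.4]
```

```bash
python3 -m creep '[{"grip":0.02,"dp":[0,0,0],"delta_rot":[0,0,0]},{"grip":0.02,"dp":[0,0,0],"delta_rot":[0,0,0]},{"grip":0.02,"dp":[0,0,0],"delta_rot":[0,0,0]},{"grip":0.02,"dp":[0,0,0],"delta_rot":[0,0,0]},{"grip":0.02,"dp":[0,0,0],"delta_rot":[0,0,0]},{"grip":0.02,"dp":[0,0,0],"delta_rot":[0,0,0]},{"grip":0.02,"dp":[0,0,0],"delta_rot":[0,0,0]},{"grip":0.02,"dp":[0,0,0],"delta_rot":[0,0,0]},{"grip":0.02,"dp":[0,0,0],"delta_rot":[0,0,0]},{"grip":0.02,"dp":[0,0,0],"delta_rot":[0,0,0]}]'; python3 go.py 0.55 -0.068 0.16 90
```

```text
time_s: 5.98
tcp_pos: [0.6063, -0.0676, 0.0512]
tool_rot: [0.707, 0.001, -0.0, -0.707]
force: [-0.1, -1.3, 0.3]
finger_gap: 0.0388
t 5.98 p [606.3 -67.6  51.2] yaw 90.08 gap 38.8 F [-0.1 -1.3  0.3] j7 1.78
rot [0.001 0.001 0.001] dp_now mm [ -56.2 -108.9   -0.4] dp_after mm [ -56.3 -108.8   -0.4]
```

```bash
python3 -m creep '[{"grip":0.02,"dp":[0,-0.008,0],"delta_rot":[0,0,0]},{"grip":0.02,"dp":[0,-0.016,0],"delta_rot":[0,0,0]},{"grip":0.02,"dp":[0,-0.02,0],"delta_rot":[0,0,0]},{"grip":0.02,"dp":[-0.004,-0.018,0],"delta_rot":[0,0,0]},{"grip":0.02,"dp":[-0.01,-0.012,0.004],"delta_rot":[0,0,0]},{"grip":0.02,"dp":[-0.016,-0.004,0.012],"delta_rot":[0,0,0]},{"grip":0.02,"dp":[-0.02,0,0.02],"delta_rot":[0,0,0]},{"grip":0.02,"dp":[-0.02,0,0.028],"delta_rot":[0,0,0]},{"grip":0.02,"dp":[-0.016,0,0.032],"delta_rot":[0,0,0]},{"grip":0.02,"dp":[-0.016,0,0.032],"delta_rot":[0,0,0]}]'; python3 go.py 0.412 0.344 0.13 90
```

```text
time_s: 6.82
tcp_pos: [0.5037, 0.0547, 0.1377]
tool_rot: [0.709, -0.003, 0.007, -0.705]
force: [0.8, 0.2, -1.4]
finger_gap: 0.0387
t 6.82 p [503.7  54.7 137.7] yaw 89.22 gap 38.7 F [ 0.8  0.2 -1.4] j7 1.41
rot [ 0.005 -0.014  0.007] dp_now mm [-95.6   5.8 288.1] dp_after mm [-91.7   7.7 289.3]
```

```bash
python3 -m creep '[{"grip":0.02,"dp":[-0.011,0.001,0.032],"delta_rot":[0.002,-0.004,0.003]},{"grip":0.02,"dp":[-0.011,0.001,0.032],"delta_rot":[0.002,-0.004,0.003]},{"grip":0.02,"dp":[-0.011,0.001,0.032],"delta_rot":[0.001,-0.003,0.001]},{"grip":0.02,"dp":[-0.01,0,0.032],"delta_rot":[0,0,0]},{"grip":0.02,"dp":[-0.01,0,0.032],"delta_rot":[0,0,0]},{"grip":0.02,"dp":[-0.01,0,0.032],"delta_rot":[0,0,0]},{"grip":0.02,"dp":[-0.008,0,0.028],"delta_rot":[0,0,0]},{"grip":0.02,"dp":[-0.007,0,0.022],"delta_rot":[0,0,0]},{"grip":0.02,"dp":[-0.005,0,0.014],"delta_rot":[0,0,0]},{"grip":0.02,"dp":[-0.003,0,0.007],"delta_rot":[0,0,0]}]'; python3 go.py 0.412 0.344 0.046 90
```

```text
time_s: 7.65
tcp_pos: [0.4107, 0.3356, 0.1436]
tool_rot: [-0.704, -0.003, -0.002, 0.71]
force: [-0.0, 0.6, -0.7]
finger_gap: 0.0388
t 7.65 p [410.7 335.6 143.6] yaw 90.09 gap 38.8 F [-0.   0.6 -0.7] j7 0.83
rot [-0.009  0.001  0.007] dp_now mm [ 0.6 97.7  7.5] dp_after mm [ 1.3 97.6  8.4]
```

```bash
python3 -m creep '[{"grip":0.02,"dp":[0.001,0.008,0.003],"delta_rot":[-0.004,0,0.003]},{"grip":0.02,"dp":[0,0.014,0.002],"delta_rot":[-0.003,0,0.003]},{"grip":0.02,"dp":[0,0.014,0.001],"delta_rot":[-0.002,0,0.001]},{"grip":0.02,"dp":[0,0.014,0],"delta_rot":[0,0,0]},{"grip":0.02,"dp":[0,0.012,0],"delta_rot":[0,0,0]},{"grip":0.02,"dp":[0,0.01,0],"delta_rot":[0,0,0]},{"grip":0.02,"dp":[0,0.008,0],"delta_rot":[0,0,0]},{"grip":0.02,"dp":[0,0.004,0],"delta_rot":[0,0,0]},{"grip":0.02,"dp":[0,0.002,0],"delta_rot":[0,0,0]},{"grip":0.02,"dp":[0,0,0],"delta_rot":[0,0,0]}]'; python3 go.py 0.412 0.344 0.046 90
```

```text
time_s: 8.48
tcp_pos: [0.4154, 0.3345, 0.0483]
tool_rot: [0.709, -0.003, 0.002, -0.705]
force: [-0.1, -0.3, -0.7]
finger_gap: 0.0387
t 8.48 p [415.4 334.5  48.3] yaw 89.61 gap 38.7 F [-0.1 -0.3 -0.7] j7 0.85
rot [ 0.006 -0.007 -0.001] dp_now mm [-3.5  2.3  9.5] dp_after mm [-3.4  2.3  9.5]
```

```bash
python3 -m creep '[{"grip":0.02,"dp":[-0.002,0,0.005],"delta_rot":[0.003,-0.003,0]},{"grip":0.02,"dp":[-0.001,0,0.004],"delta_rot":[0.002,-0.003,0]},{"grip":0.02,"dp":[0,0,0],"delta_rot":[0,0,0]},{"grip":0.02,"dp":[0,0,0],"delta_rot":[0,0,0]},{"grip":0.02,"dp":[0,0.002,0],"delta_rot":[0,0,0]},{"grip":0.02,"dp":[0,0.001,0],"delta_rot":[0,0,0]},{"grip":0.02,"dp":[0,0,0],"delta_rot":[0,0,0]},{"grip":0.02,"dp":[0,0,0],"delta_rot":[0,0,0]},{"grip":0.02,"dp":[0,0,0],"delta_rot":[0,0,0]},{"grip":0.02,"dp":[0,0,0],"delta_rot":[0,0,0]}]'; python3 go.py 0.412 0.344 0.046 90
```

```text
time_s: 9.32
tcp_pos: [0.4134, 0.3461, 0.0476]
tool_rot: [-0.706, -0.001, -0.001, 0.708]
force: [-0.8, 1.0, -1.9]
finger_gap: 0.0388
t 9.32 p [413.4 346.1  47.6] yaw 90.02 gap 38.8 F [-0.8  1.  -1.9] j7 0.84
rot [-0.003  0.     0.002] dp_now mm [-1.4  1.6 -2.1] dp_after mm [-1.4  1.6 -2.1]
```

```bash
python3 -m creep '[{"grip":0.02,"dp":[0,0.002,0],"delta_rot":[0,0,0]},{"grip":0.02,"dp":[0,0.001,0],"delta_rot":[0,0,0]},{"grip":0.02,"dp":[0,0,0],"delta_rot":[0,0,0]},{"grip":0.02,"dp":[0,0,0],"delta_rot":[0,0,0]},{"grip":0.02,"dp":[0,0,0],"delta_rot":[0,0,0]},{"grip":0.02,"dp":[0,0,0],"delta_rot":[0,0,0]},{"grip":0.02,"dp":[0,0,0],"delta_rot":[0,0,0]},{"grip":0.02,"dp":[0,0,0],"delta_rot":[0,0,0]},{"grip":0.02,"dp":[0,0,0],"delta_rot":[0,0,0]},{"grip":0.02,"dp":[0,0,0],"delta_rot":[0,0,0]}]'; python3 go.py 0.412 0.344 0.046 90
```

```text
time_s: 10.15
tcp_pos: [0.4137, 0.3461, 0.045]
tool_rot: [-0.706, -0.001, -0.001, 0.708]
force: [-0.6, -1.2, 1.7]
finger_gap: 0.0384
t 10.15 p [413.7 346.1  45. ] yaw 90.0 gap 38.4 F [-0.6 -1.2  1.7] j7 0.84
rot [-0.003  0.     0.002] dp_now mm [-1.7 -1.  -2.1] dp_after mm [-1.7 -1.  -2.1]
```

```bash
python3 -m creep '[{"grip":0.06,"dp":[0,0,0],"delta_rot":[0,0,0]},{"grip":0.06,"dp":[0,0,0],"delta_rot":[0,0,0]},{"grip":0.06,"dp":[0,0,0],"delta_rot":[0,0,0]},{"grip":0.06,"dp":[0,0,0],"delta_rot":[0,0,0]},{"grip":0.06,"dp":[0,-0.01,0],"delta_rot":[0,0,0]},{"grip":0.06,"dp":[0,-0.02,0],"delta_rot":[0,0,0]},{"grip":0.06,"dp":[0,-0.03,0],"delta_rot":[0,0,0]},{"grip":0.06,"dp":[0,-0.03,0],"delta_rot":[0,0,0]},{"grip":0.06,"dp":[0,-0.025,0],"delta_rot":[0,0,0]},{"grip":0.06,"dp":[0,-0.015,0],"delta_rot":[0,0,0]}]';  python3 go.py 0.6565 -0.131 0.19 0
python3 - <<'E'
from cell import viewer
from h import *
c=viewer.camera("top"); c0=load("top")
im=c["color"][:,:,::-1]
f=240/np.tan(np.radians(c["fov_y"]/2)); V,U=np.mgrid[:480,:640]
# cap of violet in tray & check
P=np.stack([(U-c["cx"])/f*c["depth"],(V-c["cy"])/f*c["depth"],c["depth"]],-1)@c["T"][:3,:3].T+c["T"][:3,3]
m=(P[...,2]>.09)&(P[...,2]<.13)&(U>120)&(U<265)&(V>265)&(V<345)
print(m.sum(),np.median(P[m],0) if m.any() else "")
E
```

```text
time_s: 10.98
tcp_pos: [0.4116, 0.3435, 0.1795]
tool_rot: [0.708, -0.001, -0.001, -0.706]
force: [0.6, 0.1, 0.1]
finger_gap: 0.0604
t 10.98 p [411.6 343.5 179.5] yaw 89.98 gap 60.4 F [0.6 0.1 0.1] j7 0.82
rot [0.004 1.57  0.   ] dp_now mm [ 245.1   -9.9 -474.5] dp_after mm [474.5 -10.5 244.9]
63 [0.42166077 0.34300944 0.10698691]
```

```bash
python3 -m creep '[{"grip":0.066,"dp":[0,-0.003,0],"delta_rot":[0,0.12,0]},{"grip":0.066,"dp":[0,-0.003,0],"delta_rot":[0,0.12,0]},{"grip":0.066,"dp":[0,0,0],"delta_rot":[0,0.12,0]},{"grip":0.066,"dp":[0,0,0],"delta_rot":[0,0.12,0]},{"grip":0.066,"dp":[0,0,0],"delta_rot":[0,0.12,0]},{"grip":0.066,"dp":[0,0,0],"delta_rot":[0,0.12,0]},{"grip":0.066,"dp":[0,0,0],"delta_rot":[0,0.12,0]},{"grip":0.066,"dp":[0,0,0],"delta_rot":[0,0.12,0]},{"grip":0.066,"dp":[0,0,0],"delta_rot":[0,0.12,0]},{"grip":0.066,"dp":[0,0,0],"delta_rot":[0,0.12,0]}]'; python3 go.py 0.6565 -0.131 0.19 0
```

```text
time_s: 11.87
tcp_pos: [0.4139, 0.3448, 0.1982]
tool_rot: [-0.571, 0.412, -0.412, 0.578]
force: [0.6, 0.3, 0.5]
finger_gap: 0.0652
t 11.87 p [413.9 344.8 198.2] yaw 18.69 gap 65.2 F [0.6 0.3 0.5] j7 -0.42
rot [-0.009  0.326 -0.007] dp_now mm [528.5   5.9  77.3] dp_after mm [475.8   8.2 242.6]
```

```bash
python3 -m creep '[{"grip":0.066,"dp":[0,0,0],"delta_rot":[-0.003,0.11,-0.003]},{"grip":0.066,"dp":[0,0,0],"delta_rot":[-0.003,0.11,-0.003]},{"grip":0.066,"dp":[0,0,0],"delta_rot":[0,0.07,0]},{"grip":0.066,"dp":[0.02,0,0.01],"delta_rot":[0,0,0]},{"grip":0.066,"dp":[0.036,0,0.018],"delta_rot":[0,0,0]},{"grip":0.066,"dp":[0.036,0,0.018],"delta_rot":[0,0,0]},{"grip":0.066,"dp":[0.036,0,0.018],"delta_rot":[0,0,0]},{"grip":0.066,"dp":[0.036,0,0.018],"delta_rot":[0,0,0]},{"grip":0.066,"dp":[0.036,0,0.018],"delta_rot":[0,0,0]},{"grip":0.066,"dp":[0.036,0,0.018],"delta_rot":[0,0,0]}]'; python3 go.py 0.6565 -0.131 0.18 0
```

```text
time_s: 12.7
tcp_pos: [0.5351, 0.1124, 0.2031]
tool_rot: [-0.504, 0.493, -0.491, 0.511]
force: [0.5, 0.7, 0.5]
finger_gap: 0.0661
t 12.7 p [535.1 112.4 203.1] yaw 1.76 gap 66.1 F [0.5 0.7 0.5] j7 -0.18
rot [-0.004  0.031 -0.009] dp_now mm [247.2  21.5 113.7] dp_after mm [243.4  23.1 121.4]
```

```bash
python3 -m creep '[{"grip":0.066,"dp":[0.036,0.003,0.017],"delta_rot":[-0.001,0.01,-0.003]},{"grip":0.066,"dp":[0.036,0.003,0.017],"delta_rot":[-0.001,0.01,-0.003]},{"grip":0.066,"dp":[0.036,0.003,0.018],"delta_rot":[-0.001,0.01,-0.003]},{"grip":0.066,"dp":[0.036,0.003,0.018],"delta_rot":[0,0,0]},{"grip":0.066,"dp":[0.034,0.003,0.018],"delta_rot":[0,0,0]},{"grip":0.066,"dp":[0.026,0.002,0.013],"delta_rot":[0,0,0]},{"grip":0.066,"dp":[0.018,0,0.009],"delta_rot":[0,0,0]},{"grip":0.066,"dp":[0.009,0,0.005],"delta_rot":[0,0,0]},{"grip":0.066,"dp":[0.003,0,0.002],"delta_rot":[0,0,0]},{"grip":0.066,"dp":[0,0,0],"delta_rot":[0,0,0]}]'; python3 go.py 0.6565 -0.131 0.056 0
```

```text
time_s: 13.53
tcp_pos: [0.6583, -0.1413, 0.1906]
tool_rot: [0.497, -0.5, 0.504, -0.499]
force: [0.0, 0.3, 0.4]
finger_gap: 0.0659
t 13.53 p [ 658.3 -141.3  190.6] yaw -0.54 gap 65.9 F [0.  0.3 0.4] j7 0.33
rot [-0.006 -0.009  0.002] dp_now mm [-10.5 134.5  -2.7] dp_after mm [-10.3 134.6  -1.8]
```

```bash
python3 -m creep '[{"grip":0.066,"dp":[-0.005,0,-0.001],"delta_rot":[-0.002,-0.004,0]},{"grip":0.066,"dp":[-0.004,0,-0.001],"delta_rot":[-0.002,-0.004,0]},{"grip":0.066,"dp":[0,0.006,0],"delta_rot":[0,0,0]},{"grip":0.066,"dp":[0,0.012,0],"delta_rot":[0,0,0]},{"grip":0.066,"dp":[0,0.012,0],"delta_rot":[0,0,0]},{"grip":0.066,"dp":[0,0.008,0],"delta_rot":[0,0,0]},{"grip":0.066,"dp":[0,0.004,0],"delta_rot":[0,0,0]},{"grip":0.066,"dp":[0,0,0],"delta_rot":[0,0,0]},{"grip":0.066,"dp":[0,0,0],"delta_rot":[0,0,0]},{"grip":0.066,"dp":[0,0,0],"delta_rot":[0,0,0]}]'; python3 go.py 0.6565 -0.131 0.056 0
```

```text
time_s: 14.37
tcp_pos: [0.655, -0.1213, 0.1432]
tool_rot: [-0.502, 0.498, -0.497, 0.503]
force: [0.6, 0.2, 0.2]
finger_gap: 0.0658
t 14.37 p [ 655.  -121.3  143.2] yaw 0.56 gap 65.8 F [0.6 0.2 0.2] j7 0.33
rot [ 0.001  0.01  -0.003] dp_now mm [10.  87.2  1.5] dp_after mm [ 9.7 87.2  1.5]
```

```bash
python3 -m creep '[{"grip":0.066,"dp":[0.005,0,0],"delta_rot":[0,0.005,-0.001]},{"grip":0.066,"dp":[0.003,0,0.001],"delta_rot":[0,0.004,-0.001]},{"grip":0.066,"dp":[0,0,0],"delta_rot":[0,0,0]},{"grip":0.066,"dp":[0,0,0],"delta_rot":[0,0,0]},{"grip":0.066,"dp":[0,0.005,0],"delta_rot":[0,0,0]},{"grip":0.066,"dp":[0,0.007,0],"delta_rot":[0,0,0]},{"grip":0.066,"dp":[0,0.005,0],"delta_rot":[0,0,0]},{"grip":0.066,"dp":[0,0.002,0],"delta_rot":[0,0,0]},{"grip":0.066,"dp":[0,0,0],"delta_rot":[0,0,0]},{"grip":0.066,"dp":[0,0,0],"delta_rot":[0,0,0]}]'; python3 go.py 0.6565 -0.131 0.056 0
```

```text
time_s: 15.2
tcp_pos: [0.6567, -0.1314, 0.1233]
tool_rot: [0.499, -0.5, 0.501, -0.5]
force: [-0.6, -0.4, -0.2]
finger_gap: 0.066
t 15.2 p [ 656.7 -131.4  123.3] yaw -0.1 gap 66.0 F [-0.6 -0.4 -0.2] j7 0.34
rot [-0.001 -0.002 -0.   ] dp_now mm [-0.3 67.3 -0.3] dp_after mm [-0.4 67.3 -0.2]
```

```bash
python3 -m creep '[{"grip":0.066,"dp":[0,0.008,0],"delta_rot":[0,0,0]},{"grip":0.066,"dp":[0,0.01,0],"delta_rot":[0,0,0]},{"grip":0.066,"dp":[0,0.012,0],"delta_rot":[0,0,0]},{"grip":0.066,"dp":[0,0.012,0],"delta_rot":[0,0,0]},{"grip":0.066,"dp":[0,0.01,0],"delta_rot":[0,0,0]},{"grip":0.066,"dp":[0,0.006,0],"delta_rot":[0,0,0]},{"grip":0.066,"dp":[0,0.003,0],"delta_rot":[0,0,0]},{"grip":0.066,"dp":[0,0.001,0],"delta_rot":[0,0,0]},{"grip":0.066,"dp":[0,0,0],"delta_rot":[0,0,0]},{"grip":0.066,"dp":[0,0,0],"delta_rot":[0,0,0]}]'; python3 go.py 0.6565 -0.131 0.056 0
```

```text
time_s: 16.03
tcp_pos: [0.6558, -0.131, 0.0528]
tool_rot: [-0.5, 0.501, -0.5, 0.499]
force: [0.8, 0.0, 1.1]
finger_gap: 0.0661
t 16.03 p [ 655.8 -131.    52.8] yaw -0.09 gap 66.1 F [0.8 0.  1.1] j7 0.37
rot [ 0.001 -0.001 -0.   ] dp_now mm [ 0.  -3.2  0.7] dp_after mm [ 0.  -3.2  0.7]
```

```bash
python3 -m creep '[{"grip":0.02,"dp":[0,-0.002,0],"delta_rot":[0,0,0]},{"grip":0.02,"dp":[0,0,0],"delta_rot":[0,0,0]},{"grip":0.02,"dp":[0,0,0],"delta_rot":[0,0,0]},{"grip":0.02,"dp":[0,0,0],"delta_rot":[0,0,0]},{"grip":0.02,"dp":[0,0,0],"delta_rot":[0,0,0]},{"grip":0.02,"dp":[0,0,0],"delta_rot":[0,0,0]},{"grip":0.02,"dp":[0,0,0],"delta_rot":[0,0,0]},{"grip":0.02,"dp":[0,0,0],"delta_rot":[0,0,0]},{"grip":0.02,"dp":[0,0,0],"delta_rot":[0,0,0]},{"grip":0.02,"dp":[0,0,0],"delta_rot":[0,0,0]}]'; python3 go.py 0.4075 0.272 0.14 0
```

```text
time_s: 16.87
tcp_pos: [0.6565, -0.131, 0.0565]
tool_rot: [0.499, -0.5, 0.5, -0.5]
force: [-1.0, -0.9, -1.6]
finger_gap: 0.043
t 16.87 p [ 656.5 -131.    56.5] yaw -0.08 gap 43.0 F [-1.  -0.9 -1.6] j7 0.37
rot [-0.001 -0.001 -0.   ] dp_now mm [-402.7  -83.5 -249.5] dp_after mm [-403.   -83.5 -249. ]
```

```bash
python3 -m creep '[{"grip":0.02,"dp":[0,-0.008,0],"delta_rot":[0,0,0]},{"grip":0.02,"dp":[0,-0.016,0],"delta_rot":[0,0,0]},{"grip":0.02,"dp":[0,-0.02,0],"delta_rot":[0,0,0]},{"grip":0.02,"dp":[0,-0.018,-0.004],"delta_rot":[0,0,0]},{"grip":0.02,"dp":[-0.002,-0.012,-0.014],"delta_rot":[0,0,0]},{"grip":0.02,"dp":[-0.012,-0.004,-0.022],"delta_rot":[0,0,0]},{"grip":0.02,"dp":[-0.022,0,-0.024],"delta_rot":[0,0,0]},{"grip":0.02,"dp":[-0.03,0,-0.022],"delta_rot":[0,0,0]},{"grip":0.02,"dp":[-0.034,0,-0.02],"delta_rot":[0,0,0]},{"grip":0.02,"dp":[-0.034,0,-0.018],"delta_rot":[0,0,0]}]'; python3 go.py 0.4075 0.272 0.14 0
```

```text
time_s: 17.7
tcp_pos: [0.5305, -0.0035, 0.1421]
tool_rot: [0.496, -0.501, 0.506, -0.496]
force: [1.7, 1.2, -0.4]
finger_gap: 0.043
t 17.7 p [530.5  -3.5 142.1] yaw -0.91 gap 43.0 F [ 1.7  1.2 -0.4] j7 0.01
rot [-0.005 -0.016  0.005] dp_now mm [-2.735e+02  1.000e-01 -1.274e+02] dp_after mm [-275.5    2.1 -123. ]
```

```bash
python3 -m creep '[{"grip":0.02,"dp":[-0.034,0,-0.016],"delta_rot":[-0.002,-0.005,0.002]},{"grip":0.02,"dp":[-0.034,0,-0.016],"delta_rot":[-0.002,-0.005,0.002]},{"grip":0.02,"dp":[-0.034,0,-0.015],"delta_rot":[-0.001,-0.004,0.001]},{"grip":0.02,"dp":[-0.034,0,-0.015],"delta_rot":[0,0,0]},{"grip":0.02,"dp":[-0.034,0,-0.015],"delta_rot":[0,0,0]},{"grip":0.02,"dp":[-0.03,0,-0.012],"delta_rot":[0,0,0]},{"grip":0.02,"dp":[-0.026,0,-0.01],"delta_rot":[0,0,0]},{"grip":0.02,"dp":[-0.018,0,-0.008],"delta_rot":[0,0,0]},{"grip":0.02,"dp":[-0.009,0,-0.004],"delta_rot":[0,0,0]},{"grip":0.02,"dp":[-0.002,0,-0.001],"delta_rot":[0,0,0]}]'; python3 go.py 0.4075 0.272 0.0505 0
```

```text
time_s: 18.53
tcp_pos: [0.4099, 0.2693, 0.1505]
tool_rot: [-0.496, 0.5, -0.498, 0.506]
force: [-0.2, -0.2, -2.3]
finger_gap: 0.0433
t 18.53 p [409.9 269.3 150.5] yaw 0.23 gap 43.3 F [-0.2 -0.2 -2.3] j7 -0.64
rot [-0.008  0.004 -0.011] dp_now mm [ -1.6 100.   -3.2] dp_after mm [ -2.7 100.   -2.4]
```

```bash
python3 -m creep '[{"grip":0.02,"dp":[0,0.008,0],"delta_rot":[-0.004,0.002,-0.004]},{"grip":0.02,"dp":[0,0.014,0],"delta_rot":[-0.003,0.002,-0.004]},{"grip":0.02,"dp":[0,0.014,0],"delta_rot":[-0.001,0,-0.003]},{"grip":0.02,"dp":[0,0.014,0],"delta_rot":[0,0,0]},{"grip":0.02,"dp":[0,0.012,0],"delta_rot":[0,0,0]},{"grip":0.02,"dp":[0,0.01,0],"delta_rot":[0,0,0]},{"grip":0.02,"dp":[0,0.008,0],"delta_rot":[0,0,0]},{"grip":0.02,"dp":[0,0.004,0],"delta_rot":[0,0,0]},{"grip":0.02,"dp":[0,0.001,0],"delta_rot":[0,0,0]},{"grip":0.02,"dp":[0,0,0],"delta_rot":[0,0,0]}]'; python3 go.py 0.4075 0.272 0.0505 0
```

```text
time_s: 19.37
tcp_pos: [0.4172, 0.2576, 0.0603]
tool_rot: [0.497, -0.503, 0.506, -0.495]
force: [0.0, 0.2, -1.2]
finger_gap: 0.043
t 19.37 p [417.2 257.6  60.3] yaw -0.95 gap 43.0 F [ 0.   0.2 -1.2] j7 -0.59
rot [-0.002 -0.017  0.005] dp_now mm [-14.3   9.7  -9.9] dp_after mm [-14.4   9.8  -9.7]
```

```bash
python3 -m creep '[{"grip":0.02,"dp":[-0.006,0,-0.004],"delta_rot":[-0.001,-0.008,0.002]},{"grip":0.02,"dp":[-0.005,0,-0.004],"delta_rot":[-0.001,-0.006,0.002]},{"grip":0.02,"dp":[-0.002,0,-0.001],"delta_rot":[0,0,0]},{"grip":0.02,"dp":[0,0,0],"delta_rot":[0,0,0]},{"grip":0.02,"dp":[0,0.003,0],"delta_rot":[0,0,0]},{"grip":0.02,"dp":[0,0.003,0],"delta_rot":[0,0,0]},{"grip":0.02,"dp":[0,0.001,0],"delta_rot":[0,0,0]},{"grip":0.02,"dp":[0,0,0],"delta_rot":[0,0,0]},{"grip":0.02,"dp":[0,0,0],"delta_rot":[0,0,0]},{"grip":0.02,"dp":[0,0,0],"delta_rot":[0,0,0]}]'; python3 go.py 0.4075 0.272 0.0505 0
```

```text
time_s: 20.2
tcp_pos: [0.4083, 0.2737, 0.0548]
tool_rot: [-0.499, 0.5, -0.5, 0.501]
force: [0.2, 1.4, -1.4]
finger_gap: 0.043
t 20.2 p [408.3 273.7  54.8] yaw 0.01 gap 43.0 F [ 0.2  1.4 -1.4] j7 -0.6
rot [-0.002  0.    -0.003] dp_now mm [ 1.7  4.3 -0.8] dp_after mm [ 1.7  4.3 -0.8]
```

```bash
python3 -m creep '[{"grip":0.02,"dp":[0,0.003,0],"delta_rot":[0,0,0]},{"grip":0.02,"dp":[0,0.002,0],"delta_rot":[0,0,0]},{"grip":0.02,"dp":[0,0.001,0],"delta_rot":[0,0,0]},{"grip":0.02,"dp":[0,0,0],"delta_rot":[0,0,0]},{"grip":0.02,"dp":[0,0,0],"delta_rot":[0,0,0]},{"grip":0.02,"dp":[0,0,0],"delta_rot":[0,0,0]},{"grip":0.02,"dp":[0,0,0],"delta_rot":[0,0,0]},{"grip":0.02,"dp":[0,0,0],"delta_rot":[0,0,0]},{"grip":0.02,"dp":[0,0,0],"delta_rot":[0,0,0]},{"grip":0.02,"dp":[0,0,0],"delta_rot":[0,0,0]}]'; python3 go.py 0.4075 0.272 0.0505 0
```

```text
time_s: 21.03
tcp_pos: [0.4093, 0.2744, 0.0495]
tool_rot: [-0.498, 0.501, -0.5, 0.502]
force: [-0.7, -0.8, 1.5]
finger_gap: 0.0429
t 21.03 p [409.3 274.4  49.5] yaw -0.03 gap 42.9 F [-0.7 -0.8  1.5] j7 -0.6
rot [-0.003 -0.001 -0.005] dp_now mm [ 2.4 -1.  -1.8] dp_after mm [ 2.4 -1.  -1.8]
```

```bash
python3 -m creep '[{"grip":0.066,"dp":[0,0,0],"delta_rot":[0,0,0]},{"grip":0.066,"dp":[0,0,0],"delta_rot":[0,0,0]},{"grip":0.066,"dp":[0,0,0],"delta_rot":[0,0,0]},{"grip":0.066,"dp":[0,0,0],"delta_rot":[0,0,0]},{"grip":0.066,"dp":[0,-0.01,0],"delta_rot":[0,0,0]},{"grip":0.066,"dp":[0,-0.02,0],"delta_rot":[0,0,0]},{"grip":0.066,"dp":[0,-0.03,0],"delta_rot":[0,0,0]},{"grip":0.066,"dp":[0,-0.03,0],"delta_rot":[0,0,0]},{"grip":0.066,"dp":[0,-0.025,0],"delta_rot":[0,0,0]},{"grip":0.062,"dp":[0,-0.018,0],"delta_rot":[0,0,0]}]'
python3 -m creep '[{"grip":0.06,"dp":[0.015,-0.005,0.012],"delta_rot":[0,0,0]},{"grip":0.06,"dp":[0.028,0,0.024],"delta_rot":[0,0,0]},{"grip":0.06,"dp":[0.028,0,0.024],"delta_rot":[0,0,0]},{"grip":0.06,"dp":[0.028,0,0.024],"delta_rot":[0,0,0]},{"grip":0.06,"dp":[0.028,0,0.024],"delta_rot":[0,0,0]},{"grip":0.06,"dp":[0.028,0,0.024],"delta_rot":[0,0,0]},{"grip":0.06,"dp":[0.026,0,0.024],"delta_rot":[0,0,0]},{"grip":0.06,"dp":[0.024,0,0.022],"delta_rot":[0,0,0]},{"grip":0.06,"dp":[0.02,0,0.018],"delta_rot":[0,0,0]},{"grip":0.06,"dp":[0.014,0,0.012],"delta_rot":[0,0,0]}]'; python3 go.py 0.6655 -0.021 0.19 0
```

```text
time_s: 21.87
tcp_pos: [0.4068, 0.2712, 0.1872]
tool_rot: [0.5, -0.5, 0.5, -0.499]
force: [1.0, 0.9, -0.5]
finger_gap: 0.0623
time_s: 22.7
tcp_pos: [0.6239, 0.0287, 0.2086]
tool_rot: [-0.497, 0.496, -0.498, 0.509]
force: [-0.7, -0.2, 0.1]
finger_gap: 0.0599
t 22.7 p [623.9  28.7 208.6] yaw 0.67 gap 59.9 F [-0.7 -0.2  0.1] j7 0.05
rot [-0.013  0.012 -0.011] dp_now mm [50.4 18.6 40.7] dp_after mm [49.7 18.6 41.6]
```

```bash
python3 -m creep '[{"grip":0.06,"dp":[0.014,0.003,0.012],"delta_rot":[-0.004,0.004,-0.004]},{"grip":0.06,"dp":[0.012,0.003,0.011],"delta_rot":[-0.004,0.004,-0.004]},{"grip":0.06,"dp":[0.008,0.003,0.007],"delta_rot":[-0.002,0.002,-0.002]},{"grip":0.06,"dp":[0.004,0.003,0.003],"delta_rot":[0,0,0]},{"grip":0.06,"dp":[0.001,0.002,0.001],"delta_rot":[0,0,0]},{"grip":0.06,"dp":[0,0,0],"delta_rot":[0,0,0]},{"grip":0.06,"dp":[0,0,0],"delta_rot":[0,0,0]},{"grip":0.06,"dp":[0,0,0],"delta_rot":[0,0,0]},{"grip":0.06,"dp":[0,0,0],"delta_rot":[0,0,0]},{"grip":0.06,"dp":[0,0,0],"delta_rot":[0,0,0]}]'; python3 go.py 0.6655 -0.021 0.04 0
```

```text
time_s: 23.53
tcp_pos: [0.66, -0.0138, 0.198]
tool_rot: [0.499, -0.499, 0.501, -0.501]
force: [-0.9, 0.4, 0.4]
finger_gap: 0.0598
t 23.53 p [660.  -13.8 198. ] yaw -0.06 gap 59.8 F [-0.9  0.4  0.4] j7 0.13
rot [-0.004 -0.001 -0.001] dp_now mm [  7.3 158.    4.9] dp_after mm [  7.2 158.    5.5]
```

```bash
python3 -m creep '[{"grip":0.06,"dp":[0.004,0.004,0.003],"delta_rot":[-0.002,0,0]},{"grip":0.06,"dp":[0.002,0.01,0.002],"delta_rot":[-0.002,0,0]},{"grip":0.06,"dp":[0,0.014,0],"delta_rot":[0,0,0]},{"grip":0.06,"dp":[0,0.014,0],"delta_rot":[0,0,0]},{"grip":0.06,"dp":[0,0.012,0],"delta_rot":[0,0,0]},{"grip":0.06,"dp":[0,0.008,0],"delta_rot":[0,0,0]},{"grip":0.06,"dp":[0,0.004,0],"delta_rot":[0,0,0]},{"grip":0.06,"dp":[0,0,0],"delta_rot":[0,0,0]},{"grip":0.06,"dp":[0,0,0],"delta_rot":[0,0,0]},{"grip":0.06,"dp":[0,0,0],"delta_rot":[0,0,0]}]'; python3 go.py 0.6655 -0.021 0.04 0
```

```text
time_s: 24.37
tcp_pos: [0.6657, -0.0201, 0.1259]
tool_rot: [-0.5, 0.5, -0.5, 0.5]
force: [0.1, -0.4, -0.4]
finger_gap: 0.0598
t 24.37 p [665.7 -20.1 125.9] yaw 0.02 gap 59.8 F [ 0.1 -0.4 -0.4] j7 0.17
rot [ 0.001  0.    -0.001] dp_now mm [ 1.  85.9 -0.2] dp_after mm [ 0.9 85.9 -0.2]
```

```bash
python3 -m creep '[{"grip":0.06,"dp":[0.001,0.008,0],"delta_rot":[0,0,0]},{"grip":0.06,"dp":[0,0.012,0],"delta_rot":[0,0,0]},{"grip":0.06,"dp":[0,0.014,0],"delta_rot":[0,0,0]},{"grip":0.06,"dp":[0,0.014,0],"delta_rot":[0,0,0]},{"grip":0.06,"dp":[0,0.012,0],"delta_rot":[0,0,0]},{"grip":0.06,"dp":[0,0.01,0],"delta_rot":[0,0,0]},{"grip":0.06,"dp":[0,0.006,0],"delta_rot":[0,0,0]},{"grip":0.06,"dp":[0,0.002,0],"delta_rot":[0,0,0]},{"grip":0.06,"dp":[0,0,0],"delta_rot":[0,0,0]},{"grip":0.06,"dp":[0,0,0],"delta_rot":[0,0,0]}]'
python3 -m creep '[{"grip":0.015,"dp":[0,0,0],"delta_rot":[0,0,0]},{"grip":0.015,"dp":[0,0,0],"delta_rot":[0,0,0]},{"grip":0.015,"dp":[0,0,0],"delta_rot":[0,0,0]},{"grip":0.015,"dp":[0,0,0],"delta_rot":[0,0,0]},{"grip":0.015,"dp":[0,0,0],"delta_rot":[0,0,0]},{"grip":0.015,"dp":[0,0,0],"delta_rot":[0,0,0]},{"grip":0.015,"dp":[0,0,0],"delta_rot":[0,0,0]},{"grip":0.015,"dp":[0,0,0],"delta_rot":[0,0,0]},{"grip":0.015,"dp":[0,0,0],"delta_rot":[0,0,0]},{"grip":0.015,"dp":[0,0,0],"delta_rot":[0,0,0]}]'; python3 go.py 0.4025 0.2 0.12 0
```

```text
time_s: 25.2
tcp_pos: [0.6671, -0.0211, 0.0424]
tool_rot: [-0.499, 0.499, -0.5, 0.501]
force: [0.0, -0.7, -0.5]
finger_gap: 0.0599
time_s: 26.03
tcp_pos: [0.6685, -0.0211, 0.0451]
tool_rot: [-0.498, 0.499, -0.501, 0.502]
force: [0.5, 0.1, -0.4]
finger_gap: 0.0324
t 26.03 p [668.5 -21.1  45.1] yaw 0.03 gap 32.4 F [ 0.5  0.1 -0.4] j7 0.2
rot [-0.007  0.001 -0.002] dp_now mm [-221.4  -76.4 -265.4] dp_after mm [-221.1  -74.9 -266. ]
```

```bash
python3 -m creep '[{"grip":0.015,"dp":[0,-0.008,0],"delta_rot":[-0.003,0,-0.001]},{"grip":0.015,"dp":[0,-0.016,0],"delta_rot":[-0.003,0,-0.001]},{"grip":0.015,"dp":[0,-0.02,0],"delta_rot":[0,0,0]},{"grip":0.015,"dp":[0,-0.016,-0.006],"delta_rot":[0,0,0]},{"grip":0.015,"dp":[0,-0.008,-0.016],"delta_rot":[0,0,0]},{"grip":0.015,"dp":[0,-0.002,-0.026],"delta_rot":[0,0,0]},{"grip":0.015,"dp":[0,0,-0.03],"delta_rot":[0,0,0]},{"grip":0.015,"dp":[-0.008,0,-0.03],"delta_rot":[0,0,0]},{"grip":0.015,"dp":[-0.018,0,-0.028],"delta_rot":[0,0,0]},{"grip":0.015,"dp":[-0.026,0,-0.024],"delta_rot":[0,0,0]}]'; python3 go.py 0.4025 0.2 0.12 0
```

```text
time_s: 26.87
tcp_pos: [0.5065, 0.0251, 0.122]
tool_rot: [0.498, -0.5, 0.504, -0.498]
force: [-0.1, 1.0, -0.4]
finger_gap: 0.0328
t 26.87 p [506.5  25.1 122. ] yaw -0.47 gap 32.8 F [-0.1  1.  -0.4] j7 -0.05
rot [-0.004 -0.008  0.004] dp_now mm [-174.1    0.9 -105.4] dp_after mm [-174.9    2.  -104. ]
```

```bash
python3 -m creep '[{"grip":0.015,"dp":[-0.028,0,-0.02],"delta_rot":[-0.001,-0.003,0.001]},{"grip":0.015,"dp":[-0.028,0,-0.018],"delta_rot":[-0.001,-0.003,0.001]},{"grip":0.015,"dp":[-0.028,0,-0.016],"delta_rot":[0,0,0]},{"grip":0.015,"dp":[-0.026,0,-0.014],"delta_rot":[0,0,0]},{"grip":0.015,"dp":[-0.02,0,-0.012],"delta_rot":[0,0,0]},{"grip":0.015,"dp":[-0.014,0,-0.008],"delta_rot":[0,0,0]},{"grip":0.015,"dp":[-0.009,0,-0.005],"delta_rot":[0,0,0]},{"grip":0.015,"dp":[-0.004,0,-0.002],"delta_rot":[0,0,0]},{"grip":0.015,"dp":[0,0,0],"delta_rot":[0,0,0]},{"grip":0.015,"dp":[0,0,0],"delta_rot":[0,0,0]}]'; python3 go.py 0.4025 0.2 0.039 0
```

```text
time_s: 27.7
tcp_pos: [0.4035, 0.1925, 0.1285]
tool_rot: [-0.497, 0.499, -0.5, 0.503]
force: [0.4, -0.2, -0.3]
finger_gap: 0.0328
t 27.7 p [403.5 192.5 128.5] yaw 0.05 gap 32.8 F [ 0.4 -0.2 -0.3] j7 -0.54
rot [-0.007  0.001 -0.006] dp_now mm [-7.  89.6 -1.6] dp_after mm [-7.5 89.5 -1. ]
```

```bash
python3 -m creep '[{"grip":0.015,"dp":[-0.003,0.008,0],"delta_rot":[-0.003,0,-0.003]},{"grip":0.015,"dp":[-0.002,0.012,0],"delta_rot":[-0.003,0,-0.003]},{"grip":0.015,"dp":[-0.001,0.014,0],"delta_rot":[0,0,0]},{"grip":0.015,"dp":[0,0.012,0],"delta_rot":[0,0,0]},{"grip":0.015,"dp":[0,0.012,0],"delta_rot":[0,0,0]},{"grip":0.015,"dp":[0,0.009,0],"delta_rot":[0,0,0]},{"grip":0.015,"dp":[0,0.006,0],"delta_rot":[0,0,0]},{"grip":0.015,"dp":[0,0.003,0],"delta_rot":[0,0,0]},{"grip":0.015,"dp":[0,0.001,0],"delta_rot":[0,0,0]},{"grip":0.015,"dp":[0,0,0],"delta_rot":[0,0,0]}]'; python3 go.py 0.4025 0.2 0.039 0
```

```text
time_s: 28.53
tcp_pos: [0.4062, 0.1932, 0.0423]
tool_rot: [0.499, -0.501, 0.503, -0.496]
force: [0.0, 0.6, -1.1]
finger_gap: 0.0329
t 28.53 p [406.2 193.2  42.3] yaw -0.53 gap 32.9 F [ 0.   0.6 -1.1] j7 -0.48
rot [ 0.001 -0.009  0.006] dp_now mm [-6.8  3.3 -3.8] dp_after mm [-6.8  3.3 -3.7]
```

```bash
python3 -m creep '[{"grip":0.015,"dp":[-0.001,0,0],"delta_rot":[0,-0.005,0.003]},{"grip":0.015,"dp":[-0.001,0.001,0],"delta_rot":[0,-0.004,0.002]},{"grip":0.015,"dp":[0,0.002,0],"delta_rot":[0,0,0]},{"grip":0.015,"dp":[0,0.001,0],"delta_rot":[0,0,0]},{"grip":0.015,"dp":[0,0,0],"delta_rot":[0,0,0]},{"grip":0.015,"dp":[0,0,0],"delta_rot":[0,0,0]},{"grip":0.015,"dp":[0,0,0],"delta_rot":[0,0,0]},{"grip":0.015,"dp":[0,0,0],"delta_rot":[0,0,0]},{"grip":0.015,"dp":[0,0,0],"delta_rot":[0,0,0]},{"grip":0.015,"dp":[0,0,0],"delta_rot":[0,0,0]}]'; python3 go.py 0.4025 0.2 0.039 0
```

```text
time_s: 29.37
tcp_pos: [0.4077, 0.1965, 0.04]
tool_rot: [-0.499, 0.5, -0.5, 0.502]
force: [-0.4, -0.1, -0.7]
finger_gap: 0.0325
t 29.37 p [407.7 196.5  40. ] yaw 0.06 gap 32.5 F [-0.4 -0.1 -0.7] j7 -0.47
rot [-0.002  0.001 -0.003] dp_now mm [-3.5  1.  -5.2] dp_after mm [-3.5  1.  -5.2]
```

```bash
python3 -m creep '[{"grip":0.015,"dp":[0,0.0015,0],"delta_rot":[0,0,0]},{"grip":0.015,"dp":[0,0.001,0],"delta_rot":[0,0,0]},{"grip":0.015,"dp":[0,0,0],"delta_rot":[0,0,0]},{"grip":0.015,"dp":[0,0,0],"delta_rot":[0,0,0]},{"grip":0.015,"dp":[0,0,0],"delta_rot":[0,0,0]},{"grip":0.015,"dp":[0,0,0],"delta_rot":[0,0,0]},{"grip":0.055,"dp":[0,0,0],"delta_rot":[0,0,0]},{"grip":0.055,"dp":[0,0,0],"delta_rot":[0,0,0]},{"grip":0.055,"dp":[0,0,0],"delta_rot":[0,0,0]},{"grip":0.055,"dp":[0,0,0],"delta_rot":[0,0,0]}]'; python3 go.py
python3 -m creep '[{"grip":0.06,"dp":[0,-0.01,0],"delta_rot":[0,0,0]},{"grip":0.06,"dp":[0,-0.02,0],"delta_rot":[0,0,0]},{"grip":0.06,"dp":[0,-0.03,0],"delta_rot":[0,0,0]},{"grip":0.06,"dp":[0,-0.03,0],"delta_rot":[0,0,0]},{"grip":0.06,"dp":[0,-0.03,0],"delta_rot":[0,0,0]},{"grip":0.06,"dp":[0,-0.02,0],"delta_rot":[0,0,0]},{"grip":0.06,"dp":[0.01,-0.008,0.008],"delta_rot":[0,0,0]},{"grip":0.05,"dp":[0.025,0,0.02],"delta_rot":[0,0,0]},{"grip":0.05,"dp":[0.025,0,0.025],"delta_rot":[0,0,0]},{"grip":0.05,"dp":[0.025,0,0.025],"delta_rot":[0,0,0]}]'; python3 go.py 0.663 -0.0745 0.12 90
```

```text
time_s: 30.2
tcp_pos: [0.4079, 0.1967, 0.0375]
tool_rot: [-0.499, 0.5, -0.5, 0.502]
force: [0.4, -0.0, -0.5]
finger_gap: 0.0548
t 30.2 p [407.9 196.7  37.5] yaw 0.06 gap 54.8 F [ 0.4 -0.  -0.5] j7 -0.46
time_s: 31.03
tcp_pos: [0.4842, 0.1131, 0.2006]
tool_rot: [-0.5, 0.497, -0.497, 0.506]
force: [0.9, 0.9, 0.4]
finger_gap: 0.0499
t 31.03 p [484.2 113.1 200.6] yaw 0.67 gap 49.9 F [0.9 0.9 0.4] j7 -0.27
rot [-0.009 -1.559 -0.   ] dp_now mm [190.2  80.4 176.1] dp_after mm [ 178.8   80.6 -187.6]
```

```bash
python3 -m creep '[{"grip":0.05,"dp":[0,0,0],"delta_rot":[0,-0.12,0]},{"grip":0.05,"dp":[0,0,0],"delta_rot":[0,-0.12,0]},{"grip":0.05,"dp":[0,0,0],"delta_rot":[0,-0.12,0]},{"grip":0.05,"dp":[0,0,0],"delta_rot":[0,-0.12,0]},{"grip":0.05,"dp":[0,0,0],"delta_rot":[0,-0.12,0]},{"grip":0.05,"dp":[0,0,0],"delta_rot":[0,-0.12,0]},{"grip":0.05,"dp":[0,0,0],"delta_rot":[0,-0.12,0]},{"grip":0.05,"dp":[0,0,0],"delta_rot":[0,-0.12,0]},{"grip":0.05,"dp":[0,0,0],"delta_rot":[0,-0.12,0]},{"grip":0.05,"dp":[0,0,0],"delta_rot":[0,-0.12,0]}]'; python3 go.py 0.663 -0.0745 0.15 90; python3 - <<'E'
from cell import viewer
import cv2,numpy as np
a=viewer.camera("top");b=viewer.camera("scene")
np.savez("top1.npz",**a)
cv2.imwrite("pics/t2.png",np.hstack([cv2.resize(a["color"][140:340,120:440],(480,300)),b["color"][150:450,230:430].repeat(1,0)[:,:,:]])[:,:,::-1])
E
```

```text
time_s: 31.87
tcp_pos: [0.4891, 0.1024, 0.2093]
tool_rot: [-0.695, 0.111, -0.119, 0.7]
force: [-0.5, 0.3, -0.4]
finger_gap: 0.05
t 31.87 p [489.1 102.4 209.3] yaw 71.32 gap 50.0 F [-0.5  0.3 -0.4] j7 0.98
rot [-0.007 -0.326  0.012] dp_now mm [ 220.8   60.6 -112.4] dp_after mm [ 173.9   59.3 -176.9]
```

View pics/t2.png

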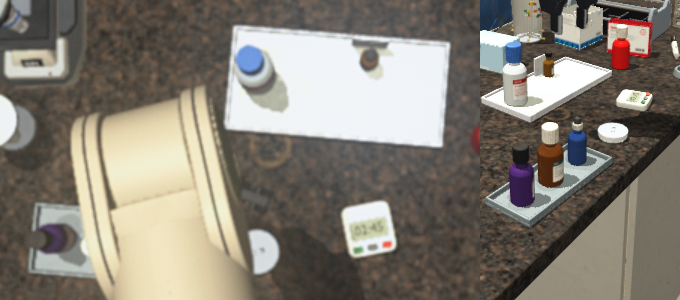

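The picture shows violet, amber and blue upright in the tray (right part: 521,180 / 550,155 / 577,143). Only oil and white are left on the stand. Next is oil.

```bash
python3 -m creep '[{"grip":0.05,"dp":[0,0,0],"delta_rot":[-0.003,-0.11,0.005]},{"grip":0.05,"dp":[0,0,0],"delta_rot":[-0.003,-0.11,0.005]},{"grip":0.05,"dp":[0,0,0],"delta_rot":[0,-0.07,0]},{"grip":0.05,"dp":[0.012,0,-0.012],"delta_rot":[0,0,0]},{"grip":0.05,"dp":[0.022,0.004,-0.022],"delta_rot":[0,0,0]},{"grip":0.05,"dp":[0.026,0.004,-0.026],"delta_rot":[0,0,0]},{"grip":0.05,"dp":[0.026,0.004,-0.026],"delta_rot":[0,0,0]},{"grip":0.05,"dp":[0.024,0.004,-0.024],"delta_rot":[0,0,0]},{"grip":0.05,"dp":[0.02,0.004,-0.02],"delta_rot":[0,0,0]},{"grip":0.05,"dp":[0.014,0.003,-0.014],"delta_rot":[0,0,0]}]'
python3 -m creep '[{"grip":0.05,"dp":[0.008,0.003,-0.01],"delta_rot":[0,0,0]},{"grip":0.05,"dp":[0.004,0,-0.006],"delta_rot":[0,0,0]},{"grip":0.05,"dp":[0.001,0,-0.002],"delta_rot":[0,0,0]},{"grip":0.05,"dp":[0,0,0],"delta_rot":[0,0,0]},{"grip":0.05,"dp":[0,0,0],"delta_rot":[0,0,0]},{"grip":0.05,"dp":[0,0,0],"delta_rot":[0,0,0]},{"grip":0.05,"dp":[0,0,0],"delta_rot":[0,0,0]},{"grip":0.05,"dp":[0,0,0],"delta_rot":[0,0,0]},{"grip":0.05,"dp":[0,0,0],"delta_rot":[0,0,0]},{"grip":0.05,"dp":[0,0,0],"delta_rot":[0,0,0]}]'; python3 go.py 0.663 -0.0745 0.033 90
```

```text
time_s: 32.8
tcp_pos: [0.6287, -0.0488, 0.1904]
tool_rot: [-0.704, 0.022, -0.025, 0.709]
force: [-0.6, 1.1, -0.6]
finger_gap: 0.05
time_s: 33.63
tcp_pos: [0.6408, -0.0685, 0.1888]
tool_rot: [-0.704, 0.029, -0.032, 0.709]
force: [0.6, -1.2, -0.2]
finger_gap: 0.0499
t 33.63 p [640.8 -68.5 188.8] yaw 85.04 gap 49.9 F [ 0.6 -1.2 -0.2] j7 1.72
rot [-0.006 -0.087  0.004] dp_now mm [ 22.  155.9  -5.1] dp_after mm [ 22.2 155.8  -6. ]
```

```bash
python3 -m creep '[{"grip":0.05,"dp":[0.006,0.004,-0.003],"delta_rot":[-0.003,-0.03,0.002]},{"grip":0.05,"dp":[0.008,0.01,-0.002],"delta_rot":[-0.003,-0.03,0.002]},{"grip":0.05,"dp":[0.004,0.014,-0.001],"delta_rot":[0,-0.015,0]},{"grip":0.05,"dp":[0.001,0.014,0],"delta_rot":[0,0,0]},{"grip":0.05,"dp":[0,0.012,0],"delta_rot":[0,0,0]},{"grip":0.05,"dp":[0,0.008,0],"delta_rot":[0,0,0]},{"grip":0.05,"dp":[0,0.004,0],"delta_rot":[0,0,0]},{"grip":0.05,"dp":[0,0,0],"delta_rot":[0,0,0]},{"grip":0.05,"dp":[0,0,0],"delta_rot":[0,0,0]},{"grip":0.05,"dp":[0,0,0],"delta_rot":[0,0,0]}]'; python3 go.py 0.663 -0.0745 0.033 90
```

```text
time_s: 34.47
tcp_pos: [0.6586, -0.0739, 0.117]
tool_rot: [-0.707, 0.004, -0.003, 0.708]
force: [-0.1, -0.2, 0.4]
finger_gap: 0.0496
t 34.47 p [658.6 -73.9 117. ] yaw 89.43 gap 49.6 F [-0.1 -0.2  0.4] j7 1.82
rot [-0.001 -0.01  -0.002] dp_now mm [ 4.5 84.  -0.7] dp_after mm [ 4.4 84.  -0.6]
```

```bash
python3 -m creep '[{"grip":0.05,"dp":[0.002,0.008,0],"delta_rot":[0,-0.005,0]},{"grip":0.05,"dp":[0.002,0.012,0],"delta_rot":[0,-0.004,0]},{"grip":0.05,"dp":[0,0.014,0],"delta_rot":[0,0,0]},{"grip":0.05,"dp":[0,0.013,0],"delta_rot":[0,0,0]},{"grip":0.05,"dp":[0,0.012,0],"delta_rot":[0,0,0]},{"grip":0.05,"dp":[0,0.009,0],"delta_rot":[0,0,0]},{"grip":0.05,"dp":[0,0.006,0],"delta_rot":[0,0,0]},{"grip":0.05,"dp":[0,0.002,0],"delta_rot":[0,0,0]},{"grip":0.05,"dp":[0,0,0],"delta_rot":[0,0,0]},{"grip":0.05,"dp":[0,0,0],"delta_rot":[0,0,0]}]'; python3 go.py 0.663 -0.0745 0.033 90
```

```text
time_s: 35.3
tcp_pos: [0.6627, -0.0738, 0.0323]
tool_rot: [-0.707, 0.001, 0.001, 0.708]
force: [1.4, -0.6, 0.8]
finger_gap: 0.05
t 35.3 p [662.7 -73.8  32.3] yaw 89.98 gap 50.0 F [ 1.4 -0.6  0.8] j7 1.87
rot [-0.001 -0.    -0.002] dp_now mm [ 0.3 -0.7 -0.7] dp_after mm [ 0.3 -0.7 -0.7]
```

```bash
python3 -m creep '[{"grip":0.01,"dp":[0,0,0],"delta_rot":[0,0,0]},{"grip":0.01,"dp":[0,0,0],"delta_rot":[0,0,0]},{"grip":0.01,"dp":[0,0,0],"delta_rot":[0,0,0]},{"grip":0.01,"dp":[0,0,0],"delta_rot":[0,0,0]},{"grip":0.01,"dp":[0,0,0],"delta_rot":[0,0,0]},{"grip":0.01,"dp":[0,0,0],"delta_rot":[0,0,0]},{"grip":0.01,"dp":[0,0,0],"delta_rot":[0,0,0]},{"grip":0.01,"dp":[0,0,0],"delta_rot":[0,0,0]},{"grip":0.01,"dp":[0,0,0],"delta_rot":[0,0,0]},{"grip":0.01,"dp":[0,0,0],"delta_rot":[0,0,0]}]'; python3 go.py 0.4017 -0.2806 0.11 90
```

```text
time_s: 36.13
tcp_pos: [0.6644, -0.0738, 0.0352]
tool_rot: [-0.707, -0.001, -0.001, 0.708]
force: [0.2, 0.1, 0.2]
finger_gap: 0.0243
t 36.13 p [664.4 -73.8  35.2] yaw 89.99 gap 24.3 F [0.2 0.1 0.2] j7 1.87
rot [-0.002 -0.     0.002] dp_now mm [-262.5  -75.7 -206.7] dp_after mm [-262.7  -74.8 -206.8]
```

```bash
python3 -m creep '[{"grip":0.01,"dp":[0,-0.008,0],"delta_rot":[0,0,0]},{"grip":0.01,"dp":[0,-0.016,0],"delta_rot":[0,0,0]},{"grip":0.01,"dp":[0,-0.02,0],"delta_rot":[0,0,0]},{"grip":0.01,"dp":[0,-0.018,0],"delta_rot":[0,0.05,0]},{"grip":0.01,"dp":[0,-0.012,0],"delta_rot":[0,0.1,0]},{"grip":0.01,"dp":[0,-0.004,0],"delta_rot":[0,0.1,0]},{"grip":0.01,"dp":[-0.01,0,0],"delta_rot":[0,0.1,0]},{"grip":0.01,"dp":[-0.015,0,-0.004],"delta_rot":[0,0.05,0]},{"grip":0.01,"dp":[-0.02,0,-0.01],"delta_rot":[0,0,0]},{"grip":0.01,"dp":[-0.022,0,-0.018],"delta_rot":[0,0,0]}]'; python3 go.py 0.4017 -0.2806 0.11 65
```

```text
time_s: 36.97
tcp_pos: [0.5912, -0.077, 0.1216]
tool_rot: [-0.691, 0.144, -0.149, 0.693]
force: [-0.6, -0.2, 0.7]
finger_gap: 0.0239
t 36.97 p [591.2 -77.  121.6] yaw 66.07 gap 23.9 F [-0.6 -0.2  0.7] j7 1.44
rot [-0.004  0.019  0.005] dp_now mm [ -90.7   10.1 -263. ] dp_after mm [ -85.7   11.6 -264.6]
```

```bash
python3 -m creep '[{"grip":0.01,"dp":[-0.024,0,-0.018],"delta_rot":[-0.001,0,0.002]},{"grip":0.01,"dp":[-0.02,0,-0.026],"delta_rot":[-0.001,0,0.002]},{"grip":0.01,"dp":[-0.014,0,-0.032],"delta_rot":[0,0,0]},{"grip":0.01,"dp":[-0.008,0,-0.034],"delta_rot":[0,0,0]},{"grip":0.01,"dp":[-0.005,0,-0.034],"delta_rot":[0,0,0]},{"grip":0.01,"dp":[-0.004,0,-0.03],"delta_rot":[0,0,0]},{"grip":0.01,"dp":[-0.003,0,-0.026],"delta_rot":[0,0,0]},{"grip":0.01,"dp":[-0.002,0,-0.019],"delta_rot":[0,0,0]},{"grip":0.01,"dp":[-0.001,0,-0.012],"delta_rot":[0,0,0]},{"grip":0.01,"dp":[0,0,-0.005],"delta_rot":[0,0,0]}]'
python3 -m creep '[{"grip":0.01,"dp":[0,0,0],"delta_rot":[0,0,0]},{"grip":0.01,"dp":[0,0,0],"delta_rot":[0,0,0]},{"grip":0.01,"dp":[0,0,0],"delta_rot":[0,0,0]},{"grip":0.01,"dp":[0,0,0],"delta_rot":[0,0,0]},{"grip":0.01,"dp":[0,0,0],"delta_rot":[0,0,0]},{"grip":0.01,"dp":[0,0,0],"delta_rot":[0,0,0]},{"grip":0.01,"dp":[0,0,0],"delta_rot":[0,0,0]},{"grip":0.01,"dp":[0,0,0],"delta_rot":[0,0,0]},{"grip":0.01,"dp":[0,0,0],"delta_rot":[0,0,0]},{"grip":0.01,"dp":[0,0,0],"delta_rot":[0,0,0]}]'; python3 go.py 0.4017 -0.2806 0.07 65
```

```text
time_s: 37.8
tcp_pos: [0.4097, -0.2666, 0.125]
tool_rot: [-0.688, 0.144, -0.149, 0.696]
force: [0.8, 0.4, 0.4]
finger_gap: 0.0242
time_s: 38.63
tcp_pos: [0.4123, -0.2634, 0.1257]
tool_rot: [-0.688, 0.142, -0.148, 0.696]
force: [-0.3, 0.2, 0.3]
finger_gap: 0.024
t 38.63 p [ 412.3 -263.4  125.7] yaw 66.34 gap 24.0 F [-0.3  0.2  0.3] j7 1.78
rot [-0.014  0.023  0.005] dp_now mm [ -3.1  55.5 -20.8] dp_after mm [ -2.4  55.7 -20.1]
```

```bash
python3 - <<'E'
from h import *
for n in("top","scene"):
    c=load(n); d=c["depth"]; f=240/np.tan(np.radians(c["fov_y"]/2)); V,U=np.mgrid[:480,:640]
    P=np.stack([(U-c["cx"])/f*d,(V-c["cy"])/f*d,d],-1)@c["T"][:3,:3].T+c["T"][:3,3]
    m=(abs(P[...,0]-.4017)<.04)&(abs(P[...,1]+.2806)<.04)&(d>0)
    for lo,hi in((.003,.009),(.009,.014),(.014,.022)):
        q=P[m&(P[...,2]>lo)&(P[...,2]<hi)]
        if len(q)>4: print(n,lo,len(q),q.mean(0).round(4),q.min(0).round(4),q.max(0).round(4), cv2.minEnclosingCircle(q[:,:2].astype(np.float32)*1000))
c=load("top");a=c["color"][290:332,444:488,::-1];b=load("scene")["color"][205:240,415:460,::-1]
cv2.imwrite("pics/ring.png",np.hstack([cv2.resize(a,(440,420)),cv2.resize(b,(360,420))]))
E
```

```text
top 0.003 372 [ 0.4016 -0.2794  0.0053] [ 0.3628 -0.3166  0.003 ] [ 0.4413 -0.2411  0.009 ] ((400.95733642578125, -278.8274230957031), 50.84809112548828)
top 0.009 96 [ 0.4005 -0.2739  0.0117] [ 0.3718 -0.3086  0.009 ] [ 0.4289 -0.2501  0.014 ] ((399.9929504394531, -280.0822448730469), 30.030427932739258)
top 0.014 214 [ 0.4013 -0.2799  0.0175] [ 0.3743 -0.3075  0.014 ] [ 0.4289 -0.2544  0.0218] ((400.9833068847656, -280.3032531738281), 28.36229705810547)
scene 0.003 120 [ 0.4005 -0.2765  0.0062] [ 0.3719 -0.3098  0.003 ] [ 0.4404 -0.2463  0.009 ] ((404.0382385253906, -275.9917907714844), 37.789859771728516)
scene 0.009 75 [ 0.4015 -0.2748  0.0115] [ 0.3732 -0.3072  0.009 ] [ 0.4297 -0.2469  0.014 ] ((401.5538024902344, -277.0153503417969), 30.301044464111328)
scene 0.014 121 [ 0.3998 -0.2753  0.0171] [ 0.3737 -0.3073  0.0141] [ 0.4297 -0.2482  0.0216] ((402.4780578613281, -277.3459167480469), 30.563644409179688)
```

View pics/ring.png

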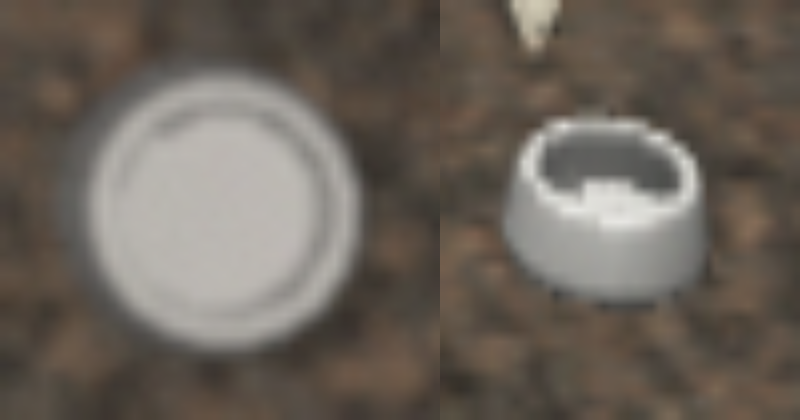

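The crop shows the open ring holder in both views (top 225,210; scene 605,205), with its centre near (0.401,-0.279).

```bash
python3 -m creep '[{"grip":0.01,"dp":[-0.001,0,-0.006],"delta_rot":[-0.006,0.01,0.002]},{"grip":0.01,"dp":[-0.001,0,-0.007],"delta_rot":[-0.005,0.01,0.002]},{"grip":0.01,"dp":[0,0,-0.003],"delta_rot":[0,0,0]},{"grip":0.01,"dp":[0,0.006,-0.001],"delta_rot":[0,0,0]},{"grip":0.01,"dp":[0,0.01,0],"delta_rot":[0,0,0]},{"grip":0.01,"dp":[0,0.012,0],"delta_rot":[0,0,0]},{"grip":0.01,"dp":[0,0.01,0],"delta_rot":[0,0,0]},{"grip":0.01,"dp":[0,0.006,0],"delta_rot":[0,0,0]},{"grip":0.01,"dp":[0,0.002,0],"delta_rot":[0,0,0]},{"grip":0.01,"dp":[0,0,0],"delta_rot":[0,0,0]}]'; python3 go.py 0.402 -0.279 0.03 65
```

```text
time_s: 39.47
tcp_pos: [0.4014, -0.2802, 0.0741]
tool_rot: [-0.69, 0.153, -0.153, 0.691]
force: [0.2, 0.1, -0.4]
finger_gap: 0.0244
t 39.47 p [ 401.4 -280.2   74.1] yaw 64.97 gap 24.4 F [ 0.2  0.1 -0.4] j7 1.87
rot [-0.001 -0.001 -0.001] dp_now mm [ 0.1 44.1  1.3] dp_after mm [ 0.  44.1  1.3]
```

Well centred. Lowering now.

```bash
python3 -m creep '[{"grip":0.01,"dp":[0,0.004,0.001],"delta_rot":[0,0,0]},{"grip":0.01,"dp":[0,0.007,0],"delta_rot":[0,0,0]},{"grip":0.01,"dp":[0,0.008,0],"delta_rot":[0,0,0]},{"grip":0.01,"dp":[0,0.007,0],"delta_rot":[0,0,0]},{"grip":0.01,"dp":[0,0.006,0],"delta_rot":[0,0,0]},{"grip":0.01,"dp":[0,0.004,0],"delta_rot":[0,0,0]},{"grip":0.01,"dp":[0,0.002,0],"delta_rot":[0,0,0]},{"grip":0.01,"dp":[0,0.001,0],"delta_rot":[0,0,0]},{"grip":0.01,"dp":[0,0,0],"delta_rot":[0,0,0]},{"grip":0.01,"dp":[0,0,0],"delta_rot":[0,0,0]}]'; python3 go.py 0.402 -0.279 0.03 65
```

```text
time_s: 40.3
tcp_pos: [0.4025, -0.2793, 0.0312]
tool_rot: [-0.69, 0.153, -0.153, 0.691]
force: [-0.2, 0.8, -0.3]
finger_gap: 0.0242
t 40.3 p [ 402.5 -279.3   31.2] yaw 64.99 gap 24.2 F [-0.2  0.8 -0.3] j7 1.93
rot [-0.001 -0.     0.   ] dp_now mm [-0.5  1.2  0.1] dp_after mm [-0.5  1.2  0.1]
```

```bash
python3 -m creep '[{"grip":0.01,"dp":[0,0.0015,0],"delta_rot":[0,0,0]},{"grip":0.01,"dp":[0,0.001,0],"delta_rot":[0,0,0]},{"grip":0.01,"dp":[0,0,0],"delta_rot":[0,0,0]},{"grip":0.01,"dp":[0,0,0],"delta_rot":[0,0,0]},{"grip":0.01,"dp":[0,0,0],"delta_rot":[0,0,0]},{"grip":0.01,"dp":[0,0,0],"delta_rot":[0,0,0]},{"grip":0.01,"dp":[0,0,0],"delta_rot":[0,0,0]},{"grip":0.01,"dp":[0,0,0],"delta_rot":[0,0,0]},{"grip":0.01,"dp":[0,0,0],"delta_rot":[0,0,0]},{"grip":0.01,"dp":[0,0,0],"delta_rot":[0,0,0]}]'; python3 go.py 0.402 -0.279 0.03 65
```

```text
time_s: 41.13
tcp_pos: [0.4033, -0.2795, 0.0295]
tool_rot: [-0.69, 0.152, -0.154, 0.691]
force: [-0.1, -0.3, -0.7]
finger_gap: 0.0241
t 41.13 p [ 403.3 -279.5   29.5] yaw 65.0 gap 24.1 F [-0.1 -0.3 -0.7] j7 1.94
rot [-0.001  0.     0.002] dp_now mm [-1.4 -0.5 -0.1] dp_after mm [-1.4 -0.5 -0.1]
```

```bash
python3 -m creep '[{"grip":0.01,"dp":[0,0.0015,0],"delta_rot":[0,0,0]},{"grip":0.01,"dp":[0,0.0005,0],"delta_rot":[0,0,0]},{"grip":0.01,"dp":[0,0,0],"delta_rot":[0,0,0]},{"grip":0.01,"dp":[0,0,0],"delta_rot":[0,0,0]},{"grip":0.01,"dp":[0,0,0],"delta_rot":[0,0,0]},{"grip":0.01,"dp":[0,0,0],"delta_rot":[0,0,0]},{"grip":0.01,"dp":[0,0,0],"delta_rot":[0,0,0]},{"grip":0.01,"dp":[0,0,0],"delta_rot":[0,0,0]},{"grip":0.01,"dp":[0,0,0],"delta_rot":[0,0,0]},{"grip":0.01,"dp":[0,0,0],"delta_rot":[0,0,0]}]'; python3 go.py
python3 -m creep '[{"grip":0.045,"dp":[0,0,0],"delta_rot":[0,0,0]},{"grip":0.045,"dp":[0,0,0],"delta_rot":[0,0,0]},{"grip":0.045,"dp":[0,0,0],"delta_rot":[0,0,0]},{"grip":0.045,"dp":[0,0,0],"delta_rot":[0,0,0]},{"grip":0.045,"dp":[0,-0.01,0],"delta_rot":[0,0,0]},{"grip":0.045,"dp":[0,-0.02,0],"delta_rot":[0,0,0]},{"grip":0.045,"dp":[0,-0.03,0],"delta_rot":[0,0,0]},{"grip":0.045,"dp":[0,-0.035,0],"delta_rot":[0,0,0]},{"grip":0.045,"dp":[0,-0.035,0],"delta_rot":[0,0,0]},{"grip":0.05,"dp":[0,-0.02,0],"delta_rot":[0,0,0]}]'; python3 go.py 0.4079 0.1967 0.2 0
```

```text
time_s: 41.97
tcp_pos: [0.4039, -0.28, 0.0284]
tool_rot: [-0.69, 0.152, -0.154, 0.691]
force: [0.0, -0.0, 2.0]
finger_gap: 0.0243
t 41.97 p [ 403.9 -280.    28.4] yaw 64.99 gap 24.3 F [ 0. -0.  2.] j7 1.94
time_s: 42.8
tcp_pos: [0.3988, -0.28, 0.1821]
tool_rot: [0.69, -0.157, 0.152, -0.69]
force: [0.5, -0.4, -0.3]
finger_gap: 0.0501
t 42.8 p [ 398.8 -280.   182.1] yaw 64.75 gap 50.1 F [ 0.5 -0.4 -0.3] j7 1.71
rot [ 0.007  1.13  -0.005] dp_now mm [-195.2  -17.5  435. ] dp_after mm [-476.7  -17.9    9.1]
```

```bash
python3 -m creep '[{"grip":0.06,"dp":[0.008,-0.003,0.004],"delta_rot":[0.002,0.12,0]},{"grip":0.06,"dp":[0.008,0,0.004],"delta_rot":[0.002,0.12,0]},{"grip":0.06,"dp":[0.008,0,0.006],"delta_rot":[0,0.12,0]},{"grip":0.06,"dp":[0.006,0,0.008],"delta_rot":[0,0.12,0]},{"grip":0.06,"dp":[0.004,0,0.01],"delta_rot":[0,0.12,0]},{"grip":0.06,"dp":[0,0,0.01],"delta_rot":[0,0.12,0]},{"grip":0.06,"dp":[0,0,0.008],"delta_rot":[0,0.12,0]},{"grip":0.06,"dp":[0,0,0.004],"delta_rot":[0,0.12,0]},{"grip":0.06,"dp":[0,0,0],"delta_rot":[0,0.11,0]},{"grip":0.06,"dp":[0,0,0],"delta_rot":[0,0.06,0]}]'; python3 go.py 0.4079 0.1967 0.2 0; python3 - <<'E'
from cell import viewer
import cv2,numpy as np
b=viewer.camera("scene")
cv2.imwrite("pics/s3.png",cv2.resize(b["color"][120:420,220:520],(600,600))[:,:,::-1])
E
```

```text
time_s: 43.63
tcp_pos: [0.4713, -0.2712, 0.1999]
tool_rot: [0.484, -0.51, 0.513, -0.491]
force: [-0.1, 0.9, -0.7]
finger_gap: 0.06
t 43.63 p [ 471.3 -271.2  199.9] yaw -2.75 gap 60.0 F [-0.1  0.9 -0.7] j7 0.62
rot [-0.01  -0.048 -0.004] dp_now mm [-464.4    0.9  -85.7] dp_after mm [-4.679e+02 -1.000e-01 -6.340e+01]
```

View pics/s3.png

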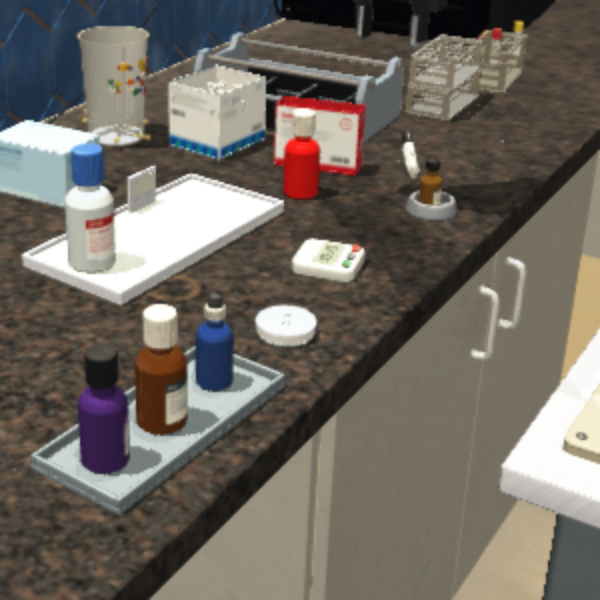

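Oil stands upright in the holder (431,190) and the three bottles are fine in the tray. Next I return blue.

```bash
python3 -m creep '[{"grip":0.06,"dp":[-0.015,0,0],"delta_rot":[-0.003,-0.014,-0.001]},{"grip":0.06,"dp":[-0.03,0,0],"delta_rot":[-0.003,-0.014,-0.001]},{"grip":0.06,"dp":[-0.034,0,0],"delta_rot":[-0.002,-0.01,0]},{"grip":0.06,"dp":[-0.034,0,0],"delta_rot":[0,0,0]},{"grip":0.06,"dp":[-0.034,0,0],"delta_rot":[0,0,0]},{"grip":0.06,"dp":[-0.034,0,-0.003],"delta_rot":[0,0,0]},{"grip":0.06,"dp":[-0.034,0,-0.006],"delta_rot":[0,0,0]},{"grip":0.06,"dp":[-0.034,0,-0.008],"delta_rot":[0,0,0]},{"grip":0.06,"dp":[-0.034,0,-0.008],"delta_rot":[0,0,0]},{"grip":0.06,"dp":[-0.034,0,-0.008],"delta_rot":[0,0,0]}]'; python3 go.py 0.4079 0.1967 0.2 0
```

```text
time_s: 44.52
tcp_pos: [0.44, 0.0473, 0.2048]
tool_rot: [0.496, -0.5, 0.506, -0.499]
force: [0.8, 0.0, 0.3]
finger_gap: 0.0602
t 44.52 p [440.   47.3 204.8] yaw -0.6 gap 60.2 F [0.8 0.  0.3] j7 -0.31
rot [-0.009 -0.01   0.003] dp_now mm [-149.     4.1  -33.7] dp_after mm [-149.4    4.8  -32.1]
```

```bash
python3 -m creep '[{"grip":0.06,"dp":[-0.034,0,-0.008],"delta_rot":[-0.003,-0.003,0.001]},{"grip":0.06,"dp":[-0.03,0.002,-0.007],"delta_rot":[-0.003,-0.003,0.001]},{"grip":0.06,"dp":[-0.025,0.002,-0.005],"delta_rot":[0,0,0]},{"grip":0.06,"dp":[-0.019,0.003,-0.004],"delta_rot":[0,0,0]},{"grip":0.06,"dp":[-0.013,0.004,-0.002],"delta_rot":[0,0,0]},{"grip":0.06,"dp":[-0.008,0.004,-0.001],"delta_rot":[0,0,0]},{"grip":0.06,"dp":[-0.003,0.004,0],"delta_rot":[0,0,0]},{"grip":0.06,"dp":[0,0,0],"delta_rot":[0,0,0]},{"grip":0.06,"dp":[0,0,0],"delta_rot":[0,0,0]},{"grip":0.06,"dp":[0,0,0],"delta_rot":[0,0,0]}]'; python3 go.py 0.4079 0.1967 0.12 0
```

```text
time_s: 45.35
tcp_pos: [0.4105, 0.1881, 0.1886]
tool_rot: [-0.501, 0.495, -0.498, 0.506]
force: [-0.5, -0.0, 0.7]
finger_gap: 0.0601
t 45.35 p [410.5 188.1 188.6] yaw 0.75 gap 60.1 F [-0.5 -0.   0.7] j7 -0.55
rot [-0.008  0.013 -0.002] dp_now mm [-8.5 68.6 -3. ] dp_after mm [-8.6 68.6 -2.6]
```

```bash
python3 -m creep '[{"grip":0.06,"dp":[-0.004,0.004,-0.001],"delta_rot":[-0.003,0.006,0]},{"grip":0.06,"dp":[-0.003,0.01,-0.001],"delta_rot":[-0.003,0.005,0]},{"grip":0.06,"dp":[0,0.013,0],"delta_rot":[0,0,0]},{"grip":0.06,"dp":[0,0.013,0],"delta_rot":[0,0,0]},{"grip":0.06,"dp":[0,0.012,0],"delta_rot":[0,0,0]},{"grip":0.06,"dp":[0,0.007,0],"delta_rot":[0,0,0]},{"grip":0.06,"dp":[0,0.003,0],"delta_rot":[0,0,0]},{"grip":0.06,"dp":[0,0,0],"delta_rot":[0,0,0]},{"grip":0.06,"dp":[0,0,0],"delta_rot":[0,0,0]},{"grip":0.06,"dp":[0,0,0],"delta_rot":[0,0,0]}]'; python3 go.py 0.4079 0.1967 0.04 0
```

```text
time_s: 46.18
tcp_pos: [0.4097, 0.1929, 0.1215]
tool_rot: [-0.497, 0.502, -0.501, 0.499]
force: [-0.5, 0.1, 0.3]
finger_gap: 0.0599
t 46.18 p [409.7 192.9 121.5] yaw -0.45 gap 59.9 F [-0.5  0.1  0.3] j7 -0.52
rot [-0.001 -0.008 -0.003] dp_now mm [-3.6 81.6 -1.9] dp_after mm [-3.8 81.5 -1.8]
```

```bash
python3 -m creep '[{"grip":0.06,"dp":[-0.002,0.008,-0.001],"delta_rot":[0,-0.004,-0.001]},{"grip":0.06,"dp":[-0.002,0.012,-0.001],"delta_rot":[0,-0.004,-0.001]},{"grip":0.06,"dp":[0,0.014,0],"delta_rot":[0,0,0]},{"grip":0.06,"dp":[0,0.013,0],"delta_rot":[0,0,0]},{"grip":0.06,"dp":[0,0.012,0],"delta_rot":[0,0,0]},{"grip":0.06,"dp":[0,0.009,0],"delta_rot":[0,0,0]},{"grip":0.06,"dp":[0,0.005,0],"delta_rot":[0,0,0]},{"grip":0.06,"dp":[0,0.002,0],"delta_rot":[0,0,0]},{"grip":0.06,"dp":[0,0,0],"delta_rot":[0,0,0]},{"grip":0.06,"dp":[0,0,0],"delta_rot":[0,0,0]}]'; python3 go.py 0.4079 0.1967 0.04 0
```

```text
time_s: 47.02
tcp_pos: [0.4099, 0.2006, 0.0445]
tool_rot: [-0.497, 0.499, -0.499, 0.504]
force: [0.3, 0.4, 0.3]
finger_gap: 0.0598
t 47.02 p [409.9 200.6  44.5] yaw 0.16 gap 59.8 F [0.3 0.4 0.3] j7 -0.43
rot [-0.007  0.003 -0.007] dp_now mm [ 3.9  4.4 -2. ] dp_after mm [ 3.9  4.5 -2. ]
```

```bash
python3 -m creep '[{"grip":0.06,"dp":[0.002,0.002,-0.001],"delta_rot":[-0.003,0.001,-0.003]},{"grip":0.06,"dp":[0.001,0.002,-0.001],"delta_rot":[-0.003,0.001,-0.003]},{"grip":0.06,"dp":[0,0,0],"delta_rot":[0,0,0]},{"grip":0.06,"dp":[0,0,0],"delta_rot":[0,0,0]},{"grip":0.06,"dp":[0,0,0],"delta_rot":[0,0,0]},{"grip":0.015,"dp":[0,0,0],"delta_rot":[0,0,0]},{"grip":0.015,"dp":[0,0,0],"delta_rot":[0,0,0]},{"grip":0.015,"dp":[0,0,0],"delta_rot":[0,0,0]},{"grip":0.015,"dp":[0,0,0],"delta_rot":[0,0,0]},{"grip":0.015,"dp":[0,0,0],"delta_rot":[0,0,0]}]'; python3 go.py 0.4079 0.1967 0.04 0
python3 -m creep '[{"grip":0.015,"dp":[0,0,0],"delta_rot":[0,0,0]},{"grip":0.015,"dp":[0,0,0],"delta_rot":[0,0,0]},{"grip":0.015,"dp":[0,0,0],"delta_rot":[0,0,0]},{"grip":0.015,"dp":[0,-0.008,0],"delta_rot":[0,0,0]},{"grip":0.015,"dp":[0,-0.016,0],"delta_rot":[0,0,0]},{"grip":0.015,"dp":[0,-0.02,0],"delta_rot":[0,0,0]},{"grip":0.015,"dp":[0.01,-0.018,0],"delta_rot":[0,0,0]},{"grip":0.015,"dp":[0.02,-0.01,0.008],"delta_rot":[0,0,0]},{"grip":0.015,"dp":[0.025,0,0.016],"delta_rot":[0,0,0]},{"grip":0.015,"dp":[0.025,0,0.022],"delta_rot":[0,0,0]}]'; python3 go.py 0.6665 -0.0211 0.12 0
```

```text
time_s: 47.85
tcp_pos: [0.4089, 0.1983, 0.0423]
tool_rot: [-0.499, 0.5, -0.5, 0.502]
force: [0.3, -0.0, -0.9]
finger_gap: 0.0327
t 47.85 p [408.9 198.3  42.3] yaw 0.04 gap 32.7 F [ 0.3 -0.  -0.9] j7 -0.43
rot [-0.003  0.001 -0.003] dp_now mm [ 1.6  2.2 -1. ] dp_after mm [ 1.6  2.3 -1. ]
time_s: 48.68
tcp_pos: [0.4526, 0.1201, 0.12]
tool_rot: [-0.502, 0.498, -0.497, 0.504]
force: [0.6, -0.4, -0.8]
finger_gap: 0.0324
t 48.68 p [452.6 120.1 120. ] yaw 0.6 gap 32.4 F [ 0.6 -0.4 -0.8] j7 -0.28
rot [-0.001  0.011 -0.003] dp_now mm [ 1.435e+02 -2.000e-01  2.124e+02] dp_after mm [141.2  -0.  213.9]
```

```bash
python3 -m creep '[{"grip":0.015,"dp":[0.03,0,0.018],"delta_rot":[0,0.005,-0.001]},{"grip":0.015,"dp":[0.03,0,0.018],"delta_rot":[0,0.004,-0.001]},{"grip":0.015,"dp":[0.026,0,0.022],"delta_rot":[0,0,0]},{"grip":0.015,"dp":[0.02,0,0.026],"delta_rot":[0,0,0]},{"grip":0.015,"dp":[0.013,0,0.028],"delta_rot":[0,0,0]},{"grip":0.015,"dp":[0.007,0,0.026],"delta_rot":[0,0,0]},{"grip":0.015,"dp":[0.003,0,0.023],"delta_rot":[0,0,0]},{"grip":0.015,"dp":[0,0,0.018],"delta_rot":[0,0,0]},{"grip":0.015,"dp":[0,0,0.012],"delta_rot":[0,0,0]},{"grip":0.015,"dp":[0,0,0.006],"delta_rot":[0,0,0]}]'
python3 -m creep '[{"grip":0.015,"dp":[0,0,0.002],"delta_rot":[0,0,0]},{"grip":0.015,"dp":[0,0,0],"delta_rot":[0,0,0]},{"grip":0.015,"dp":[0,0,0],"delta_rot":[0,0,0]},{"grip":0.015,"dp":[0,0,0],"delta_rot":[0,0,0]},{"grip":0.015,"dp":[0,0,0],"delta_rot":[0,0,0]},{"grip":0.015,"dp":[0,0,0],"delta_rot":[0,0,0]},{"grip":0.015,"dp":[0,0,0],"delta_rot":[0,0,0]},{"grip":0.015,"dp":[0,0,0],"delta_rot":[0,0,0]},{"grip":0.015,"dp":[0,0,0],"delta_rot":[0,0,0]},{"grip":0.015,"dp":[0,0,0],"delta_rot":[0,0,0]}]'; python3 go.py 0.6665 -0.0195 0.0485 0
```

```text
time_s: 49.52
tcp_pos: [0.6604, -0.0226, 0.1264]
tool_rot: [0.497, -0.5, 0.502, -0.501]
force: [-0.1, 0.0, -0.5]
finger_gap: 0.0327
time_s: 50.35
tcp_pos: [0.6602, -0.0212, 0.128]
tool_rot: [-0.497, 0.5, -0.501, 0.501]
force: [0.3, -0.1, -1.4]
finger_gap: 0.0324
t 50.35 p [660.2 -21.2 128. ] yaw -0.14 gap 32.4 F [ 0.3 -0.1 -1.4] j7 0.24
rot [-0.005 -0.002 -0.003] dp_now mm [-1.4 79.5  5.9] dp_after mm [-1.7 79.5  6.3]
```

```bash
python3 -m creep '[{"grip":0.015,"dp":[-0.001,0.006,0.003],"delta_rot":[-0.002,-0.001,-0.001]},{"grip":0.015,"dp":[0,0.01,0.002],"delta_rot":[-0.002,-0.001,-0.001]},{"grip":0.015,"dp":[0,0.012,0],"delta_rot":[0,0,0]},{"grip":0.015,"dp":[0,0.012,0],"delta_rot":[0,0,0]},{"grip":0.015,"dp":[0,0.011,0],"delta_rot":[0,0,0]},{"grip":0.015,"dp":[0,0.009,0],"delta_rot":[0,0,0]},{"grip":0.015,"dp":[0,0.006,0],"delta_rot":[0,0,0]},{"grip":0.015,"dp":[0,0.003,0],"delta_rot":[0,0,0]},{"grip":0.015,"dp":[0,0,0],"delta_rot":[0,0,0]},{"grip":0.015,"dp":[0,0,0],"delta_rot":[0,0,0]}]'; python3 go.py 0.6665 -0.0195 0.0485 0
```

```text
time_s: 51.18
tcp_pos: [0.6642, -0.0201, 0.0484]
tool_rot: [-0.501, 0.501, -0.499, 0.499]
force: [-1.1, 0.5, 3.3]
finger_gap: 0.0324
t 51.18 p [664.2 -20.1  48.4] yaw -0.03 gap 32.4 F [-1.1  0.5  3.3] j7 0.28
rot [ 0.004 -0.001 -0.001] dp_now mm [-0.6 -0.1  2.3] dp_after mm [-0.6 -0.1  2.3]
```

```bash
python3 -m creep '[{"grip":0.015,"dp":[0,-0.002,0.001],"delta_rot":[0.002,0,0]},{"grip":0.015,"dp":[0,-0.001,0.001],"delta_rot":[0.001,0,0]},{"grip":0.015,"dp":[0,0,0],"delta_rot":[0,0,0]},{"grip":0.015,"dp":[0,0,0],"delta_rot":[0,0,0]},{"grip":0.015,"dp":[0,0.002,0],"delta_rot":[0,0,0]},{"grip":0.015,"dp":[0,0.001,0],"delta_rot":[0,0,0]},{"grip":0.015,"dp":[0,0,0],"delta_rot":[0,0,0]},{"grip":0.015,"dp":[0,0,0],"delta_rot":[0,0,0]},{"grip":0.015,"dp":[0,0,0],"delta_rot":[0,0,0]},{"grip":0.015,"dp":[0,0,0],"delta_rot":[0,0,0]}]'; python3 go.py 0.6665 -0.0195 0.0485 0
```

```text
time_s: 52.02
tcp_pos: [0.6679, -0.0201, 0.0511]
tool_rot: [-0.499, 0.5, -0.501, 0.501]
force: [-0.3, 0.1, -0.8]
finger_gap: 0.0328
t 52.02 p [667.9 -20.1  51.1] yaw -0.02 gap 32.8 F [-0.3  0.1 -0.8] j7 0.28
rot [-0.003 -0.    -0.001] dp_now mm [-0.6  2.6 -1.4] dp_after mm [-0.6  2.6 -1.4]
```

```bash
python3 -m creep '[{"grip":0.015,"dp":[0,0.002,-0.001],"delta_rot":[-0.001,0,0]},{"grip":0.015,"dp":[0,0.001,0],"delta_rot":[0,0,0]},{"grip":0.015,"dp":[0,0,0],"delta_rot":[0,0,0]},{"grip":0.015,"dp":[0,0,0],"delta_rot":[0,0,0]},{"grip":0.015,"dp":[0,0,0],"delta_rot":[0,0,0]},{"grip":0.015,"dp":[0,0,0],"delta_rot":[0,0,0]},{"grip":0.015,"dp":[0,0,0],"delta_rot":[0,0,0]},{"grip":0.015,"dp":[0,0,0],"delta_rot":[0,0,0]},{"grip":0.015,"dp":[0,0,0],"delta_rot":[0,0,0]},{"grip":0.015,"dp":[0,0,0],"delta_rot":[0,0,0]}]'; python3 go.py 0.6665 -0.0195 0.0485 0
```

```text
time_s: 52.85
tcp_pos: [0.6669, -0.0202, 0.0484]
tool_rot: [-0.499, 0.5, -0.5, 0.501]
force: [-0.8, -0.4, 1.5]
finger_gap: 0.0328
t 52.85 p [666.9 -20.2  48.4] yaw -0.03 gap 32.8 F [-0.8 -0.4  1.5] j7 0.28
rot [-0.002 -0.001 -0.001] dp_now mm [-0.7 -0.1 -0.4] dp_after mm [-0.7 -0.1 -0.4]
```

```bash
python3 -m creep '[{"grip":0.055,"dp":[0,0,0],"delta_rot":[0,0,0]},{"grip":0.055,"dp":[0,0,0],"delta_rot":[0,0,0]},{"grip":0.055,"dp":[0,0,0],"delta_rot":[0,0,0]},{"grip":0.055,"dp":[0,0,0],"delta_rot":[0,0,0]},{"grip":0.06,"dp":[0,-0.01,0],"delta_rot":[0,0,0]},{"grip":0.06,"dp":[0,-0.02,0],"delta_rot":[0,0,0]},{"grip":0.06,"dp":[0,-0.03,0],"delta_rot":[0,0,0]},{"grip":0.066,"dp":[0,-0.035,0],"delta_rot":[0,0,0]},{"grip":0.066,"dp":[0,-0.03,0],"delta_rot":[0,0,0]},{"grip":0.066,"dp":[0,-0.015,0],"delta_rot":[0,0,0]}]'; python3 go.py
python3 -m creep '[{"grip":0.066,"dp":[-0.015,-0.004,-0.013],"delta_rot":[0,0,0]},{"grip":0.066,"dp":[-0.028,0,-0.024],"delta_rot":[0,0,0]},{"grip":0.066,"dp":[-0.028,0,-0.025],"delta_rot":[0,0,0]},{"grip":0.066,"dp":[-0.028,0,-0.025],"delta_rot":[0,0,0]},{"grip":0.066,"dp":[-0.028,0,-0.025],"delta_rot":[0,0,0]},{"grip":0.066,"dp":[-0.028,0,-0.025],"delta_rot":[0,0,0]},{"grip":0.066,"dp":[-0.028,0,-0.024],"delta_rot":[0,0,0]},{"grip":0.066,"dp":[-0.028,0,-0.022],"delta_rot":[0,0,0]},{"grip":0.066,"dp":[-0.022,0,-0.018],"delta_rot":[0,0,0]},{"grip":0.066,"dp":[-0.016,0,-0.012],"delta_rot":[0,0,0]}]'; python3 go.py 0.4093 0.2744 0.19 0
```

```text
time_s: 53.68
tcp_pos: [0.6638, -0.0207, 0.1921]
tool_rot: [-0.501, 0.502, -0.499, 0.498]
force: [1.0, -0.5, -0.4]
finger_gap: 0.0659
t 53.68 p [663.8 -20.7 192.1] yaw -0.1 gap 65.9 F [ 1.  -0.5 -0.4] j7 0.22
time_s: 54.52
tcp_pos: [0.4483, 0.2304, 0.2081]
tool_rot: [0.493, -0.502, 0.506, -0.499]
force: [0.8, 0.6, 0.1]
finger_gap: 0.0662
t 54.52 p [448.3 230.4 208.1] yaw -0.86 gap 66.2 F [0.8 0.6 0.1] j7 -0.54
rot [-0.011 -0.015 -0.002] dp_now mm [-43.4  17.8 -39.8] dp_after mm [-44.   18.1 -39. ]
```

```bash
python3 -m creep '[{"grip":0.066,"dp":[-0.015,0.003,-0.013],"delta_rot":[-0.004,-0.006,0]},{"grip":0.066,"dp":[-0.012,0.003,-0.011],"delta_rot":[-0.004,-0.006,0]},{"grip":0.066,"dp":[-0.008,0.003,-0.007],"delta_rot":[-0.002,-0.002,0]},{"grip":0.066,"dp":[-0.004,0.003,-0.003],"delta_rot":[0,0,0]},{"grip":0.066,"dp":[-0.001,0.002,-0.001],"delta_rot":[0,0,0]},{"grip":0.066,"dp":[0,0,0],"delta_rot":[0,0,0]},{"grip":0.066,"dp":[0,0,0],"delta_rot":[0,0,0]},{"grip":0.066,"dp":[0,0,0],"delta_rot":[0,0,0]},{"grip":0.066,"dp":[0,0,0],"delta_rot":[0,0,0]},{"grip":0.066,"dp":[0,0,0],"delta_rot":[0,0,0]}]'; python3 go.py 0.4093 0.2744 0.125 0
```

```text
time_s: 55.35
tcp_pos: [0.4122, 0.2731, 0.1973]
tool_rot: [-0.497, 0.501, -0.499, 0.502]
force: [0.0, -0.2, -0.0]
finger_gap: 0.066
t 55.35 p [412.2 273.1 197.3] yaw -0.05 gap 66.0 F [ 0.  -0.2 -0. ] j7 -0.64
rot [-0.003 -0.001 -0.007] dp_now mm [-0.8 72.3 -3.1] dp_after mm [-1.3 72.3 -2.9]
```

```bash
python3 -m creep '[{"grip":0.066,"dp":[-0.001,0.006,-0.002],"delta_rot":[-0.002,0,-0.003]},{"grip":0.066,"dp":[0,0.012,-0.001],"delta_rot":[-0.001,0,-0.003]},{"grip":0.066,"dp":[0,0.014,0],"delta_rot":[0,0,0]},{"grip":0.066,"dp":[0,0.013,0],"delta_rot":[0,0,0]},{"grip":0.066,"dp":[0,0.011,0],"delta_rot":[0,0,0]},{"grip":0.066,"dp":[0,0.007,0],"delta_rot":[0,0,0]},{"grip":0.066,"dp":[0,0.003,0],"delta_rot":[0,0,0]},{"grip":0.066,"dp":[0,0,0],"delta_rot":[0,0,0]},{"grip":0.066,"dp":[0,0,0],"delta_rot":[0,0,0]},{"grip":0.066,"dp":[0,0,0],"delta_rot":[0,0,0]}]'; python3 go.py 0.4093 0.2744 0.052 0
```

```text
time_s: 56.18
tcp_pos: [0.4085, 0.2726, 0.1235]
tool_rot: [0.5, -0.5, 0.501, -0.498]
force: [0.3, 0.1, 0.6]
finger_gap: 0.066
t 56.18 p [408.5 272.6 123.5] yaw -0.17 gap 66.0 F [0.3 0.1 0.6] j7 -0.59
rot [ 0.002 -0.003  0.003] dp_now mm [-2.  71.5  0.9] dp_after mm [-1.8 71.5  0.8]
```

```bash
python3 -m creep '[{"grip":0.066,"dp":[-0.001,0.007,0],"delta_rot":[0,-0.001,0.001]},{"grip":0.066,"dp":[0,0.011,0],"delta_rot":[0,-0.001,0.001]},{"grip":0.066,"dp":[0,0.012,0],"delta_rot":[0,0,0]},{"grip":0.066,"dp":[0,0.012,0],"delta_rot":[0,0,0]},{"grip":0.066,"dp":[0,0.01,0],"delta_rot":[0,0,0]},{"grip":0.066,"dp":[0,0.007,0],"delta_rot":[0,0,0]},{"grip":0.066,"dp":[0,0.004,0],"delta_rot":[0,0,0]},{"grip":0.066,"dp":[0,0.001,0],"delta_rot":[0,0,0]},{"grip":0.066,"dp":[0,0,0],"delta_rot":[0,0,0]},{"grip":0.066,"dp":[0,0,0],"delta_rot":[0,0,0]}]'; python3 go.py 0.4093 0.2744 0.052 0
python3 -m creep '[{"grip":0.02,"dp":[0,0,0],"delta_rot":[0,0,0]},{"grip":0.02,"dp":[0,0,0],"delta_rot":[0,0,0]},{"grip":0.02,"dp":[0,0,0],"delta_rot":[0,0,0]},{"grip":0.02,"dp":[0,0,0],"delta_rot":[0,0,0]},{"grip":0.02,"dp":[0,0,0],"delta_rot":[0,0,0]},{"grip":0.02,"dp":[0,0,0],"delta_rot":[0,0,0]},{"grip":0.02,"dp":[0,0,0],"delta_rot":[0,0,0]},{"grip":0.02,"dp":[0,0,0],"delta_rot":[0,0,0]},{"grip":0.02,"dp":[0,0,0],"delta_rot":[0,0,0]},{"grip":0.02,"dp":[0,0,0],"delta_rot":[0,0,0]}]'; python3 go.py 0.4093 0.2744 0.052 0
```

```text
time_s: 57.02
tcp_pos: [0.4095, 0.2749, 0.0548]
tool_rot: [-0.499, 0.501, -0.5, 0.501]
force: [-0.0, -0.3, 0.3]
finger_gap: 0.0659
t 57.02 p [409.5 274.9  54.8] yaw -0.01 gap 65.9 F [-0.  -0.3  0.3] j7 -0.52
rot [-0.001 -0.    -0.003] dp_now mm [ 0.5  2.8 -0.2] dp_after mm [ 0.5  2.8 -0.2]
time_s: 57.85
tcp_pos: [0.4098, 0.2755, 0.0561]
tool_rot: [-0.498, 0.501, -0.499, 0.502]
force: [-0.2, 0.5, -2.1]
finger_gap: 0.0426
t 57.85 p [409.8 275.5  56.1] yaw 0.0 gap 42.6 F [-0.2  0.5 -2.1] j7 -0.52
rot [-0.002  0.    -0.005] dp_now mm [ 1.1  4.1 -0.6] dp_after mm [ 1.1  4.1 -0.5]
```

```bash
python3 -m creep '[{"grip":0.02,"dp":[0,-0.008,0],"delta_rot":[-0.001,0,-0.002]},{"grip":0.02,"dp":[0,-0.016,0],"delta_rot":[-0.001,0,-0.002]},{"grip":0.02,"dp":[0,-0.02,0],"delta_rot":[0,0,0]},{"grip":0.02,"dp":[0.006,-0.018,0.002],"delta_rot":[0,0,0]},{"grip":0.02,"dp":[0.014,-0.012,0.006],"delta_rot":[0,0,0]},{"grip":0.02,"dp":[0.024,-0.004,0.01],"delta_rot":[0,0,0]},{"grip":0.02,"dp":[0.03,0,0.012],"delta_rot":[0,0,0]},{"grip":0.02,"dp":[0.034,0,0.014],"delta_rot":[0,0,0]},{"grip":0.02,"dp":[0.034,0,0.014],"delta_rot":[0,0,0]},{"grip":0.02,"dp":[0.034,0,0.014],"delta_rot":[0,0,0]}]'; python3 go.py 0.6565 -0.1299 0.14 0
```

```text
time_s: 58.68
tcp_pos: [0.4828, 0.101, 0.1436]
tool_rot: [-0.502, 0.497, -0.496, 0.505]
force: [0.4, 1.1, -2.1]
finger_gap: 0.0422
t 58.68 p [482.8 101.  143.6] yaw 0.83 gap 42.2 F [ 0.4  1.1 -2.1] j7 -0.18
rot [-0.002  0.015 -0.003] dp_now mm [233.4   3.3 170.3] dp_after mm [230.9   3.6 173.7]
```

```bash
python3 -m creep '[{"grip":0.02,"dp":[0.034,0,0.01],"delta_rot":[0,0.005,-0.001]},{"grip":0.02,"dp":[0.034,0,0.012],"delta_rot":[0,0.005,-0.001]},{"grip":0.02,"dp":[0.034,0,0.014],"delta_rot":[0,0.004,0]},{"grip":0.02,"dp":[0.032,0,0.018],"delta_rot":[0,0,0]},{"grip":0.02,"dp":[0.026,0,0.022],"delta_rot":[0,0,0]},{"grip":0.02,"dp":[0.02,0,0.024],"delta_rot":[0,0,0]},{"grip":0.02,"dp":[0.014,0,0.022],"delta_rot":[0,0,0]},{"grip":0.02,"dp":[0.008,0,0.018],"delta_rot":[0,0,0]},{"grip":0.02,"dp":[0.003,0,0.012],"delta_rot":[0,0,0]},{"grip":0.02,"dp":[0,0,0.005],"delta_rot":[0,0,0]}]'
python3 -m creep '[{"grip":0.02,"dp":[0,0,0.001],"delta_rot":[0,0,0]},{"grip":0.02,"dp":[0,0,0],"delta_rot":[0,0,0]},{"grip":0.02,"dp":[0,0,0],"delta_rot":[0,0,0]},{"grip":0.02,"dp":[0,0,0],"delta_rot":[0,0,0]},{"grip":0.02,"dp":[0,0,0],"delta_rot":[0,0,0]},{"grip":0.02,"dp":[0,0,0],"delta_rot":[0,0,0]},{"grip":0.02,"dp":[0,0,0],"delta_rot":[0,0,0]},{"grip":0.02,"dp":[0,0,0],"delta_rot":[0,0,0]},{"grip":0.02,"dp":[0,0,0],"delta_rot":[0,0,0]},{"grip":0.02,"dp":[0,0,0],"delta_rot":[0,0,0]}]'; python3 go.py 0.6565 -0.1299 0.062 0
```

```text
time_s: 59.52
tcp_pos: [0.6465, -0.1251, 0.15]
tool_rot: [0.496, -0.501, 0.503, -0.5]
force: [-0.5, 0.7, -1.9]
finger_gap: 0.0423
time_s: 60.35
tcp_pos: [0.6457, -0.1213, 0.1516]
tool_rot: [0.496, -0.501, 0.502, -0.501]
force: [1.0, 0.7, -1.5]
finger_gap: 0.0423
t 60.35 p [ 645.7 -121.3  151.6] yaw -0.3 gap 42.3 F [ 1.   0.7 -1.5] j7 0.42
rot [-0.005 -0.005 -0.004] dp_now mm [ 8.9 89.6 10.4] dp_after mm [ 8.6 89.6 10.8]
```

```bash
python3 -m creep '[{"grip":0.02,"dp":[0.004,0,0.004],"delta_rot":[-0.003,-0.002,-0.002]},{"grip":0.02,"dp":[0.003,0.004,0.004],"delta_rot":[-0.002,-0.002,-0.002]},{"grip":0.02,"dp":[0.001,0.01,0.001],"delta_rot":[0,0,0]},{"grip":0.02,"dp":[0,0.013,0],"delta_rot":[0,0,0]},{"grip":0.02,"dp":[0,0.013,0],"delta_rot":[0,0,0]},{"grip":0.02,"dp":[0,0.012,0],"delta_rot":[0,0,0]},{"grip":0.02,"dp":[0,0.009,0],"delta_rot":[0,0,0]},{"grip":0.02,"dp":[0,0.005,0],"delta_rot":[0,0,0]},{"grip":0.02,"dp":[0,0.002,0],"delta_rot":[0,0,0]},{"grip":0.02,"dp":[0,0,0],"delta_rot":[0,0,0]}]'; python3 go.py 0.6565 -0.1299 0.062 0
```

```text
time_s: 61.18
tcp_pos: [0.6539, -0.1304, 0.0729]
tool_rot: [-0.501, 0.502, -0.499, 0.498]
force: [0.5, 0.4, -1.1]
finger_gap: 0.0425
t 61.18 p [ 653.9 -130.4   72.9] yaw -0.09 gap 42.5 F [ 0.5  0.4 -1.1] j7 0.46
rot [ 0.005 -0.002  0.001] dp_now mm [-0.5 10.9  2.6] dp_after mm [-0.5 10.9  2.6]
```

```bash
python3 -m creep '[{"grip":0.02,"dp":[0,0.002,0.001],"delta_rot":[0.002,-0.001,0]},{"grip":0.02,"dp":[0,0.003,0.001],"delta_rot":[0.001,-0.001,0]},{"grip":0.02,"dp":[0,0.002,0],"delta_rot":[0,0,0]},{"grip":0.02,"dp":[0,0.001,0],"delta_rot":[0,0,0]},{"grip":0.02,"dp":[0,0,0],"delta_rot":[0,0,0]},{"grip":0.02,"dp":[0,0,0],"delta_rot":[0,0,0]},{"grip":0.02,"dp":[0,0,0],"delta_rot":[0,0,0]},{"grip":0.02,"dp":[0,0,0],"delta_rot":[0,0,0]},{"grip":0.02,"dp":[0,0,0],"delta_rot":[0,0,0]},{"grip":0.02,"dp":[0,0,0],"delta_rot":[0,0,0]}]'; python3 go.py 0.6565 -0.1299 0.062 0
```

```text
time_s: 62.02
tcp_pos: [0.6577, -0.1306, 0.0668]
tool_rot: [-0.5, 0.499, -0.501, 0.501]
force: [0.0, -0.6, -1.7]
finger_gap: 0.0426
t 62.02 p [ 657.7 -130.6   66.8] yaw 0.06 gap 42.6 F [ 0.  -0.6 -1.7] j7 0.47
rot [-0.002  0.001  0.001] dp_now mm [-0.7  4.8 -1.2] dp_after mm [-0.7  4.8 -1.2]
```

```bash
python3 -m creep '[{"grip":0.02,"dp":[0,0.002,-0.001],"delta_rot":[-0.001,0,0]},{"grip":0.02,"dp":[0,0.002,0],"delta_rot":[0,0,0]},{"grip":0.02,"dp":[0,0.001,0],"delta_rot":[0,0,0]},{"grip":0.02,"dp":[0,0,0],"delta_rot":[0,0,0]},{"grip":0.02,"dp":[0,0,0],"delta_rot":[0,0,0]},{"grip":0.02,"dp":[0,0,0],"delta_rot":[0,0,0]},{"grip":0.02,"dp":[0,0,0],"delta_rot":[0,0,0]},{"grip":0.02,"dp":[0,0,0],"delta_rot":[0,0,0]},{"grip":0.02,"dp":[0,0,0],"delta_rot":[0,0,0]},{"grip":0.02,"dp":[0,0,0],"delta_rot":[0,0,0]}]'; python3 go.py 0.6565 -0.1299 0.062 0
```

```text
time_s: 62.85
tcp_pos: [0.6569, -0.1306, 0.0621]
tool_rot: [-0.5, 0.499, -0.5, 0.501]
force: [-0.7, 0.6, 0.4]
finger_gap: 0.0426
t 62.85 p [ 656.9 -130.6   62.1] yaw 0.06 gap 42.6 F [-0.7  0.6  0.4] j7 0.47
rot [-0.002  0.001  0.001] dp_now mm [-0.7  0.1 -0.4] dp_after mm [-0.7  0.1 -0.4]
```

```bash
python3 -m creep '[{"grip":0.066,"dp":[0,0,0],"delta_rot":[0,0,0]},{"grip":0.066,"dp":[0,0,0],"delta_rot":[0,0,0]},{"grip":0.066,"dp":[0,0,0],"delta_rot":[0,0,0]},{"grip":0.066,"dp":[0,0,0],"delta_rot":[0,0,0]},{"grip":0.066,"dp":[0,-0.01,0],"delta_rot":[0,0,0]},{"grip":0.066,"dp":[0,-0.02,0],"delta_rot":[0,0,0]},{"grip":0.066,"dp":[0,-0.03,0],"delta_rot":[0,0,0]},{"grip":0.066,"dp":[0,-0.035,0],"delta_rot":[0,0,0]},{"grip":0.066,"dp":[0,-0.025,0],"delta_rot":[0,0,0]},{"grip":0.066,"dp":[0,-0.015,0],"delta_rot":[0,0,0]}]'; python3 go.py
python3 -m creep '[{"grip":0.066,"dp":[-0.018,-0.004,-0.01],"delta_rot":[0,0,0]},{"grip":0.066,"dp":[-0.034,0,-0.018],"delta_rot":[0,0,0]},{"grip":0.066,"dp":[-0.036,0,-0.018],"delta_rot":[0,0,0]},{"grip":0.066,"dp":[-0.036,0,-0.018],"delta_rot":[0,0,0]},{"grip":0.066,"dp":[-0.036,0,-0.018],"delta_rot":[0,0,0]},{"grip":0.066,"dp":[-0.036,0,-0.018],"delta_rot":[0,0,0]},{"grip":0.066,"dp":[-0.036,0,-0.018],"delta_rot":[0,0,0]},{"grip":0.066,"dp":[-0.036,0,-0.018],"delta_rot":[0,0,0]},{"grip":0.066,"dp":[-0.036,0,-0.018],"delta_rot":[0,0,0]},{"grip":0.066,"dp":[-0.036,0,-0.018],"delta_rot":[0,0,0]}]'; python3 go.py 0.4137 0.3461 0.19 90
```

```text
time_s: 63.68
tcp_pos: [0.6543, -0.1304, 0.2015]
tool_rot: [0.501, -0.501, 0.499, -0.498]
force: [0.6, -0.0, -0.5]
finger_gap: 0.066
t 63.68 p [ 654.3 -130.4  201.5] yaw -0.01 gap 66.0 F [ 0.6 -0.  -0.5] j7 0.41
time_s: 64.52
tcp_pos: [0.4824, 0.209, 0.2169]
tool_rot: [0.492, -0.502, 0.509, -0.497]
force: [1.5, 0.3, -0.7]
finger_gap: 0.0661
t 64.52 p [482.4 209.  216.9] yaw -1.21 gap 66.1 F [ 1.5  0.3 -0.7] j7 -0.43
rot [-0.008 -1.592  0.011] dp_now mm [-135.7   25.7  -71.9] dp_after mm [-68.7  26.9 137.1]
```

```bash
python3 -m creep '[{"grip":0.066,"dp":[-0.028,0.004,-0.014],"delta_rot":[0,0,0]},{"grip":0.066,"dp":[-0.02,0.004,-0.01],"delta_rot":[0,0,0]},{"grip":0.066,"dp":[-0.012,0.003,-0.006],"delta_rot":[0,0,0]},{"grip":0.066,"dp":[-0.005,0,-0.003],"delta_rot":[0,-0.06,0]},{"grip":0.066,"dp":[0,0,0],"delta_rot":[0,-0.12,0]},{"grip":0.066,"dp":[0,0,0],"delta_rot":[0,-0.12,0]},{"grip":0.066,"dp":[0,0,0],"delta_rot":[0,-0.12,0]},{"grip":0.066,"dp":[0,0,0],"delta_rot":[0,-0.12,0]},{"grip":0.066,"dp":[0,0,0],"delta_rot":[0,-0.12,0]},{"grip":0.066,"dp":[0,0,0],"delta_rot":[0,-0.12,0]}]'
python3 -m creep '[{"grip":0.066,"dp":[0,0,0],"delta_rot":[0,-0.12,0]},{"grip":0.066,"dp":[0,0,0],"delta_rot":[0,-0.12,0]},{"grip":0.066,"dp":[0,0,0],"delta_rot":[0,-0.12,0]},{"grip":0.066,"dp":[0,0,0],"delta_rot":[0,-0.12,0]},{"grip":0.066,"dp":[0,0,0],"delta_rot":[0,-0.12,0]},{"grip":0.066,"dp":[0,0,0],"delta_rot":[0,-0.1,0]},{"grip":0.066,"dp":[0,0,0],"delta_rot":[0,-0.04,0]},{"grip":0.066,"dp":[0,0,0],"delta_rot":[0,0,0]},{"grip":0.066,"dp":[0,0,0],"delta_rot":[0,0,0]},{"grip":0.066,"dp":[0,0,0],"delta_rot":[0,0,0]}]'; python3 go.py 0.4137 0.3461 0.125 90
```

```text
time_s: 65.35
tcp_pos: [0.4434, 0.2881, 0.2129]
tool_rot: [-0.65, 0.263, -0.27, 0.66]
force: [-0.7, 0.2, -0.5]
finger_gap: 0.0662
time_s: 66.18
tcp_pos: [0.4462, 0.285, 0.2207]
tool_rot: [-0.702, -0.007, -0.006, 0.712]
force: [-0.5, -0.1, -0.6]
finger_gap: 0.0662
t 66.18 p [446.2 285.  220.7] yaw 90.08 gap 66.2 F [-0.5 -0.1 -0.6] j7 0.98
rot [-0.015  0.001  0.019] dp_now mm [-34.3  95.9  59.7] dp_after mm [-32.5  95.7  61.1]
```

```bash
python3 -m creep '[{"grip":0.06,"dp":[-0.005,0.003,0.009],"delta_rot":[-0.004,0,0.005]},{"grip":0.06,"dp":[-0.008,0.004,0.015],"delta_rot":[-0.004,0,0.005]},{"grip":0.06,"dp":[-0.007,0.005,0.013],"delta_rot":[-0.004,0,0.005]},{"grip":0.06,"dp":[-0.005,0.004,0.009],"delta_rot":[-0.002,0,0.003]},{"grip":0.06,"dp":[-0.003,0.003,0.006],"delta_rot":[0,0,0]},{"grip":0.06,"dp":[-0.001,0.001,0.002],"delta_rot":[0,0,0]},{"grip":0.06,"dp":[0,0,0],"delta_rot":[0,0,0]},{"grip":0.06,"dp":[0,0,0],"delta_rot":[0,0,0]},{"grip":0.06,"dp":[0,0,0],"delta_rot":[0,0,0]},{"grip":0.06,"dp":[0,0,0],"delta_rot":[0,0,0]}]'; python3 go.py 0.4137 0.3461 0.125 90
```

```text
time_s: 67.02
tcp_pos: [0.4148, 0.3434, 0.199]
tool_rot: [0.707, -0.002, 0.002, -0.707]
force: [0.3, -0.0, -0.6]
finger_gap: 0.0601
t 67.02 p [414.8 343.4 199. ] yaw 89.71 gap 60.1 F [ 0.3 -0.  -0.6] j7 0.88
rot [ 0.001 -0.005 -0.001] dp_now mm [-1.1 74.   2.7] dp_after mm [-1.1 74.   2.7]
```

```bash
python3 -m creep '[{"grip":0.06,"dp":[-0.001,0.006,0.001],"delta_rot":[0,-0.002,0]},{"grip":0.06,"dp":[0,0.012,0.001],"delta_rot":[0,-0.002,0]},{"grip":0.06,"dp":[0,0.014,0],"delta_rot":[0,0,0]},{"grip":0.06,"dp":[0,0.013,0],"delta_rot":[0,0,0]},{"grip":0.06,"dp":[0,0.011,0],"delta_rot":[0,0,0]},{"grip":0.06,"dp":[0,0.007,0],"delta_rot":[0,0,0]},{"grip":0.06,"dp":[0,0.003,0],"delta_rot":[0,0,0]},{"grip":0.06,"dp":[0,0,0],"delta_rot":[0,0,0]},{"grip":0.06,"dp":[0,0,0],"delta_rot":[0,0,0]},{"grip":0.06,"dp":[0,0,0],"delta_rot":[0,0,0]}]'; python3 go.py 0.4137 0.3461 0.047 90
```

```text
time_s: 67.85
tcp_pos: [0.415, 0.3431, 0.1264]
tool_rot: [0.707, -0.002, 0.002, -0.707]
force: [0.9, 0.2, 0.4]
finger_gap: 0.0602
t 67.85 p [415.  343.1 126.4] yaw 89.74 gap 60.2 F [0.9 0.2 0.4] j7 0.92
rot [ 0.001 -0.005 -0.   ] dp_now mm [-1.3 79.4  3.1] dp_after mm [-1.3 79.4  3. ]
```

```bash
python3 -m creep '[{"grip":0.06,"dp":[-0.001,0.008,0.002],"delta_rot":[0,-0.002,0]},{"grip":0.06,"dp":[0,0.012,0.001],"delta_rot":[0,-0.002,0]},{"grip":0.06,"dp":[0,0.013,0],"delta_rot":[0,0,0]},{"grip":0.06,"dp":[0,0.013,0],"delta_rot":[0,0,0]},{"grip":0.06,"dp":[0,0.011,0],"delta_rot":[0,0,0]},{"grip":0.06,"dp":[0,0.008,0],"delta_rot":[0,0,0]},{"grip":0.06,"dp":[0,0.005,0],"delta_rot":[0,0,0]},{"grip":0.06,"dp":[0,0.002,0],"delta_rot":[0,0,0]},{"grip":0.06,"dp":[0,0,0],"delta_rot":[0,0,0]},{"grip":0.06,"dp":[0,0,0],"delta_rot":[0,0,0]}]'; python3 go.py 0.4137 0.3461 0.047 90
python3 -m creep '[{"grip":0.02,"dp":[0,0,0],"delta_rot":[0,0,0]},{"grip":0.02,"dp":[0,0,0],"delta_rot":[0,0,0]},{"grip":0.02,"dp":[0,0,0],"delta_rot":[0,0,0]},{"grip":0.02,"dp":[0,0,0],"delta_rot":[0,0,0]},{"grip":0.02,"dp":[0,0,0],"delta_rot":[0,0,0]},{"grip":0.02,"dp":[0,0,0],"delta_rot":[0,0,0]},{"grip":0.02,"dp":[0,0,0],"delta_rot":[0,0,0]},{"grip":0.02,"dp":[0,0,0],"delta_rot":[0,0,0]},{"grip":0.02,"dp":[0,0,0],"delta_rot":[0,0,0]},{"grip":0.02,"dp":[0,0,0],"delta_rot":[0,0,0]}]'; python3 go.py 0.4137 0.3461 0.047 90
```

```text
time_s: 68.68
tcp_pos: [0.4144, 0.3481, 0.0486]
tool_rot: [-0.706, -0.001, -0.0, 0.708]
force: [0.2, -0.8, 0.5]
finger_gap: 0.0599
t 68.68 p [414.4 348.1  48.6] yaw 90.07 gap 59.9 F [ 0.2 -0.8  0.5] j7 0.98
rot [-0.002  0.001  0.002] dp_now mm [-0.7  1.6 -2. ] dp_after mm [-0.7  1.6 -2. ]
time_s: 69.52
tcp_pos: [0.4151, 0.3489, 0.0504]
tool_rot: [-0.705, -0.002, -0.001, 0.709]
force: [-0.4, 0.9, -1.2]
finger_gap: 0.0385
t 69.52 p [415.1 348.9  50.4] yaw 90.08 gap 38.5 F [-0.4  0.9 -1.2] j7 0.98
rot [-0.005  0.001  0.003] dp_now mm [-1.4  3.4 -2.8] dp_after mm [-1.4  3.4 -2.8]
```

```bash
python3 -m creep '[{"grip":0.02,"dp":[0,-0.008,0],"delta_rot":[-0.002,0,0.001]},{"grip":0.02,"dp":[0,-0.016,0],"delta_rot":[-0.002,0,0.001]},{"grip":0.02,"dp":[0,-0.02,0],"delta_rot":[0,0,0]},{"grip":0.02,"dp":[0.002,-0.02,-0.006],"delta_rot":[0,0,0]},{"grip":0.02,"dp":[0.004,-0.014,-0.014],"delta_rot":[0,0,0]},{"grip":0.02,"dp":[0.008,-0.006,-0.024],"delta_rot":[0,0,0]},{"grip":0.02,"dp":[0.01,0,-0.03],"delta_rot":[0,0,0]},{"grip":0.02,"dp":[0.01,0,-0.034],"delta_rot":[0,0,0]},{"grip":0.02,"dp":[0.01,0,-0.034],"delta_rot":[0,0,0]},{"grip":0.02,"dp":[0.01,0,-0.034],"delta_rot":[0,0,0]}]'; python3 go.py 0.6077 -0.068 0.14 90
```

```text
time_s: 70.35
tcp_pos: [0.4694, 0.175, 0.1439]
tool_rot: [-0.706, -0.007, 0.004, 0.708]
force: [0.1, 0.1, -1.3]
finger_gap: 0.0387
t 70.35 p [469.4 175.  143.9] yaw 90.88 gap 38.7 F [ 0.1  0.1 -1.3] j7 1.23
rot [-0.003  0.015  0.003] dp_now mm [ 134.6    3.6 -245.1] dp_after mm [ 138.3    3.9 -243. ]
```

```bash
python3 -m creep '[{"grip":0.02,"dp":[0.008,0,-0.034],"delta_rot":[-0.001,0.005,0.001]},{"grip":0.02,"dp":[0.008,0,-0.034],"delta_rot":[-0.001,0.005,0.001]},{"grip":0.02,"dp":[0.008,0,-0.034],"delta_rot":[0,0.004,0]},{"grip":0.02,"dp":[0.01,0,-0.032],"delta_rot":[0,0,0]},{"grip":0.02,"dp":[0.014,0,-0.028],"delta_rot":[0,0,0]},{"grip":0.02,"dp":[0.018,0,-0.022],"delta_rot":[0,0,0]},{"grip":0.02,"dp":[0.02,0,-0.016],"delta_rot":[0,0,0]},{"grip":0.02,"dp":[0.018,0,-0.01],"delta_rot":[0,0,0]},{"grip":0.02,"dp":[0.012,0,-0.004],"delta_rot":[0,0,0]},{"grip":0.02,"dp":[0.005,0,0],"delta_rot":[0,0,0]}]'
python3 -m creep '[{"grip":0.02,"dp":[0.001,0,0],"delta_rot":[0,0,0]},{"grip":0.02,"dp":[0,0,0],"delta_rot":[0,0,0]},{"grip":0.02,"dp":[0,0,0],"delta_rot":[0,0,0]},{"grip":0.02,"dp":[0,0,0],"delta_rot":[0,0,0]},{"grip":0.02,"dp":[0,0,0],"delta_rot":[0,0,0]},{"grip":0.02,"dp":[0,0,0],"delta_rot":[0,0,0]},{"grip":0.02,"dp":[0,0,0],"delta_rot":[0,0,0]},{"grip":0.02,"dp":[0,0,0],"delta_rot":[0,0,0]},{"grip":0.02,"dp":[0,0,0],"delta_rot":[0,0,0]},{"grip":0.02,"dp":[0,0,0],"delta_rot":[0,0,0]}]'; python3 go.py 0.6077 -0.068 0.0565 90
```

```text
time_s: 71.18
tcp_pos: [0.5956, -0.0608, 0.1516]
tool_rot: [-0.705, 0.001, -0.007, 0.709]
force: [-0.2, 0.6, -0.9]
finger_gap: 0.0386
time_s: 72.02
tcp_pos: [0.5947, -0.057, 0.1527]
tool_rot: [-0.704, 0.0, -0.005, 0.71]
force: [-0.2, 0.7, -1.3]
finger_gap: 0.0391
t 72.02 p [594.7 -57.  152.7] yaw 89.59 gap 39.1 F [-0.2  0.7 -1.3] j7 1.84
rot [-0.008 -0.007  0.007] dp_now mm [ 12.5  96.2 -11.7] dp_after mm [ 13.   96.2 -11. ]
```

```bash
python3 -m creep '[{"grip":0.02,"dp":[0.005,0,-0.004],"delta_rot":[-0.003,-0.003,0.003]},{"grip":0.02,"dp":[0.004,0.004,-0.004],"delta_rot":[-0.003,-0.003,0.003]},{"grip":0.02,"dp":[0.002,0.01,-0.001],"delta_rot":[0,0,0]},{"grip":0.02,"dp":[0,0.014,0],"delta_rot":[0,0,0]},{"grip":0.02,"dp":[0,0.014,0],"delta_rot":[0,0,0]},{"grip":0.02,"dp":[0,0.013,0],"delta_rot":[0,0,0]},{"grip":0.02,"dp":[0,0.01,0],"delta_rot":[0,0,0]},{"grip":0.02,"dp":[0,0.006,0],"delta_rot":[0,0,0]},{"grip":0.02,"dp":[0,0.002,0],"delta_rot":[0,0,0]},{"grip":0.02,"dp":[0,0,0],"delta_rot":[0,0,0]}]'; python3 go.py 0.6077 -0.068 0.0565 90
```

```text
time_s: 72.85
tcp_pos: [0.6074, -0.0689, 0.0713]
tool_rot: [0.707, -0.001, -0.0, -0.707]
force: [0.7, -0.1, -0.2]
finger_gap: 0.039
t 72.85 p [607.4 -68.9  71.3] yaw 89.9 gap 39.0 F [ 0.7 -0.1 -0.2] j7 1.92
rot [ 0.001 -0.002 -0.002] dp_now mm [ 0.3 14.8  0.9] dp_after mm [ 0.3 14.8  0.9]
```

```bash
python3 -m creep '[{"grip":0.02,"dp":[0,0.003,0],"delta_rot":[0,0,0]},{"grip":0.02,"dp":[0,0.004,0],"delta_rot":[0,0,0]},{"grip":0.02,"dp":[0,0.003,0],"delta_rot":[0,0,0]},{"grip":0.02,"dp":[0,0.002,0],"delta_rot":[0,0,0]},{"grip":0.02,"dp":[0,0.001,0],"delta_rot":[0,0,0]},{"grip":0.02,"dp":[0,0,0],"delta_rot":[0,0,0]},{"grip":0.02,"dp":[0,0,0],"delta_rot":[0,0,0]},{"grip":0.02,"dp":[0,0,0],"delta_rot":[0,0,0]},{"grip":0.02,"dp":[0,0,0],"delta_rot":[0,0,0]},{"grip":0.02,"dp":[0,0,0],"delta_rot":[0,0,0]}]'; python3 go.py 0.6077 -0.068 0.0565 90
```

```text
time_s: 73.68
tcp_pos: [0.6091, -0.0687, 0.0595]
tool_rot: [0.707, 0.0, 0.001, -0.707]
force: [0.0, 0.1, -0.9]
finger_gap: 0.0384
t 73.68 p [609.1 -68.7  59.5] yaw 89.93 gap 38.4 F [ 0.   0.1 -0.9] j7 1.93
rot [ 0.    -0.001  0.002] dp_now mm [-1.4  3.   0.7] dp_after mm [-1.4  3.   0.7]
```

```bash
python3 -m creep '[{"grip":0.02,"dp":[-0.001,0.0015,0],"delta_rot":[0,0,0.001]},{"grip":0.02,"dp":[0,0.0015,0],"delta_rot":[0,0,0]},{"grip":0.02,"dp":[0,0.001,0],"delta_rot":[0,0,0]},{"grip":0.02,"dp":[0,0,0],"delta_rot":[0,0,0]},{"grip":0.02,"dp":[0,0,0],"delta_rot":[0,0,0]},{"grip":0.02,"dp":[0,0,0],"delta_rot":[0,0,0]},{"grip":0.02,"dp":[0,0,0],"delta_rot":[0,0,0]},{"grip":0.02,"dp":[0,0,0],"delta_rot":[0,0,0]},{"grip":0.02,"dp":[0,0,0],"delta_rot":[0,0,0]},{"grip":0.02,"dp":[0,0,0],"delta_rot":[0,0,0]}]'; python3 go.py 0.6077 -0.068 0.0565 90
```

```text
time_s: 74.52
tcp_pos: [0.6083, -0.0687, 0.0556]
tool_rot: [0.707, 0.0, 0.001, -0.707]
force: [-0.4, -0.7, -0.8]
finger_gap: 0.0388
t 74.52 p [608.3 -68.7  55.6] yaw 89.93 gap 38.8 F [-0.4 -0.7 -0.8] j7 1.93
rot [ 0.    -0.001  0.002] dp_now mm [-0.6 -0.9  0.7] dp_after mm [-0.6 -0.9  0.7]
```

```bash
python3 -m creep '[{"grip":0.02,"dp":[0,0.0015,0],"delta_rot":[0,0,0]},{"grip":0.02,"dp":[0,0.0005,0],"delta_rot":[0,0,0]},{"grip":0.02,"dp":[0,0,0],"delta_rot":[0,0,0]},{"grip":0.02,"dp":[0,0,0],"delta_rot":[0,0,0]},{"grip":0.02,"dp":[0,0,0],"delta_rot":[0,0,0]},{"grip":0.02,"dp":[0,0,0],"delta_rot":[0,0,0]},{"grip":0.02,"dp":[0,0,0],"delta_rot":[0,0,0]},{"grip":0.02,"dp":[0,0,0],"delta_rot":[0,0,0]},{"grip":0.02,"dp":[0,0,0],"delta_rot":[0,0,0]},{"grip":0.02,"dp":[0,0,0],"delta_rot":[0,0,0]}]'; python3 go.py 
python3 -m creep '[{"grip":0.06,"dp":[0,0,0],"delta_rot":[0,0,0]},{"grip":0.06,"dp":[0,0,0],"delta_rot":[0,0,0]},{"grip":0.06,"dp":[0,0,0],"delta_rot":[0,0,0]},{"grip":0.06,"dp":[0,0,0],"delta_rot":[0,0,0]},{"grip":0.06,"dp":[0,-0.01,0],"delta_rot":[0,0,0]},{"grip":0.06,"dp":[0,-0.02,0],"delta_rot":[0,0,0]},{"grip":0.06,"dp":[0,-0.03,0],"delta_rot":[0,0,0]},{"grip":0.06,"dp":[0,-0.035,0],"delta_rot":[0,0,0]},{"grip":0.06,"dp":[0,-0.025,0],"delta_rot":[0,0,0]},{"grip":0.06,"dp":[0,-0.015,0],"delta_rot":[0,0,0]}]'
python3 -m creep '[{"grip":0.06,"dp":[-0.008,-0.003,0.018],"delta_rot":[0,0,0]},{"grip":0.06,"dp":[-0.015,0,0.034],"delta_rot":[0,0,0]},{"grip":0.06,"dp":[-0.016,0,0.036],"delta_rot":[0,0,0]},{"grip":0.06,"dp":[-0.016,0,0.036],"delta_rot":[0,0,0]},{"grip":0.06,"dp":[-0.016,0,0.036],"delta_rot":[0,0,0]},{"grip":0.06,"dp":[-0.016,0,0.036],"delta_rot":[0,0,0]},{"grip":0.06,"dp":[-0.016,0,0.036],"delta_rot":[0,0,0]},{"grip":0.06,"dp":[-0.014,0,0.03],"delta_rot":[0,0,0]},{"grip":0.06,"dp":[-0.008,0,0.02],"delta_rot":[0,0,0]},{"grip":0.06,"dp":[0,0,0.01],"delta_rot":[0,0,0]}]'
python3 go.py; python3 - <<'E'
from cell import viewer
from h import *
c=viewer.camera("top"); np.savez("topf.npz",**c); b=viewer.camera("scene"); c0=load("top")
im=c["color"][:,:,::-1]
cv2.imwrite("pics/f.png",np.vstack([np.hstack([cv2.resize(im[150:245,265:425],(400,240)),cv2.resize(c0["color"][150:245,265:425,::-1],(400,240))]),cv2.resize(b["color"][100:370,190:640,::-1],(800,350))]))
f=240/np.tan(np.radians(c["fov_y"]/2)); V,U=np.mgrid[:480,:640]
for nm,z0,box in(("amber",.114,(385,420,160,190)),("violet",.107,(350,385,190,215)),("blue",.097,(330,355,160,185)),("white",.139,(270,305,165,195))):
    for q in(c0,c):
        d=q["depth"];P=np.stack([(U-q["cx"])/f*d,(V-q["cy"])/f*d,d],-1)@q["T"][:3,:3].T+q["T"][:3,3]
        m=(U>box[0])&(U<box[1])&(V>box[2])&(V<box[3])&(P[...,2]>z0-.004)&(P[...,2]<z0+.02)
        print(nm,m.sum(),P[m].mean(0).round(4))
E
```

```text
time_s: 75.35
tcp_pos: [0.6096, -0.0691, 0.0556]
tool_rot: [-0.707, -0.001, -0.002, 0.707]
force: [0.1, -0.1, 1.5]
finger_gap: 0.0387
t 75.35 p [609.6 -69.1  55.6] yaw 89.91 gap 38.7 F [ 0.1 -0.1  1.5] j7 1.93
time_s: 76.18
tcp_pos: [0.606, -0.0695, 0.1947]
tool_rot: [0.708, -0.002, -0.0, -0.707]
force: [0.6, -0.8, -0.6]
finger_gap: 0.0602
time_s: 77.02
tcp_pos: [0.4809, 0.2281, 0.2105]
tool_rot: [-0.706, 0.001, -0.01, 0.708]
force: [0.5, 0.5, 0.6]
finger_gap: 0.0601
t 77.02 p [480.9 228.1 210.5] yaw 89.08 gap 60.1 F [0.5 0.5 0.6] j7 1.12
amber 184 [ 0.6564 -0.1311  0.1184]
amber 183 [ 0.6547 -0.1315  0.1187]
violet 149 [ 0.6063 -0.0682  0.1134]
violet 149 [ 0.6083 -0.0713  0.1133]
blue 38 [ 0.6654 -0.0216  0.0988]
blue 36 [ 0.6618 -0.022   0.099 ]
white 255 [0.6413 0.078  0.1437]
white 256 [0.6413 0.0781 0.1433]
```

View pics/f.png

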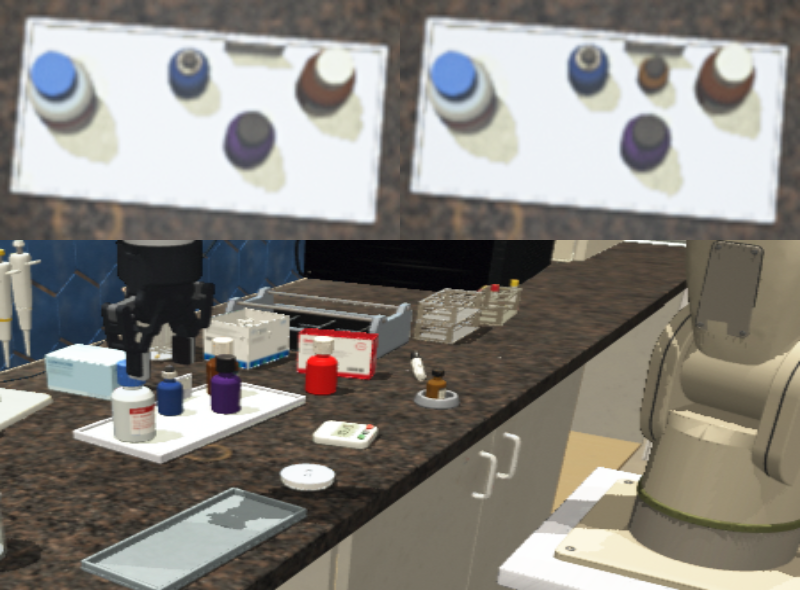

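Everything is upright and back in place. Blue and violet are within about 4 mm of where they started, amber within 2 mm, white has not moved, and oil is in the holder. I'll let the arm settle and then hand in.

```bash
python3 -m creep '[{"grip":0.06,"dp":[0,0,0.004],"delta_rot":[0,0,0]},{"grip":0.06,"dp":[0,0,0.001],"delta_rot":[0,0,0]},{"grip":0.06,"dp":[0,0,0],"delta_rot":[0,0,0]},{"grip":0.06,"dp":[0,0,0],"delta_rot":[0,0,0]},{"grip":0.06,"dp":[0,0,0],"delta_rot":[0,0,0]},{"grip":0.06,"dp":[0,0,0],"delta_rot":[0,0,0]},{"grip":0.06,"dp":[0,0,0],"delta_rot":[0,0,0]},{"grip":0.06,"dp":[0,0,0],"delta_rot":[0,0,0]},{"grip":0.06,"dp":[0,0,0],"delta_rot":[0,0,0]},{"grip":0.06,"dp":[0,0,0],"delta_rot":[0,0,0]}]'; python3 -c "
from cell import job; print(job.close_job())"
```

```text
time_s: 77.95
tcp_pos: [0.4867, 0.2233, 0.2112]
tool_rot: [0.707, -0.005, 0.016, -0.707]
force: [0.2, 0.4, -1.0]
finger_gap: 0.06
the job is handed in; nothing more can be done
None
```

I finished the job in order and handed it in at 78 s of the 144 s allowed. I stood violet, amber and blue on the side tray, set the oil bottle in the round grey holder, then put blue, amber and violet back on the stand.

- **Final pictures:** All bottles are upright, oil is in the holder, the tray is empty and the gripper is clear of everything.
- **Positions:** Cap centres before and after, from the top camera's depth:

| Bottle | Offset from start |
|---|---|
| amber | about 2 mm |
| blue | about 4 mm |
| violet | about 4 mm |
| white (tallest) | 0 mm |

- **Disagreement:** The arm's own readings at release put amber about 0.5 mm, blue about 2 mm and violet about 2 mm from their starting places, closer than the camera shows. The camera calibration is only good to about 2 mm. I left these offsets as they were rather than regrip the bottles.

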